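Load the drying bay back to front and start its fan

ROBOT

A 6-joint arm with a two-finger parallel gripper is mounted at the origin on the work surface. World frame = base frame: x ahead of the robot, y to its left, z up, the work surface at z = 0. Lengths are in m, angles in rad, forces in N, time in s.
With the tool pointing down it reaches from about 0.35 to 0.975 m from the base axis. Payload 4.9 kg.
Tool frame: the origin (TCP) lies on the centre line of the jaws, within the pads' length; the fingertips stand 11 mm ahead of it and the grasp point (between the pads) lies 8 mm behind it; x points along the fingers, z is the direction in which the jaws open and shut, and the axes are right-handed (so a half turn about x gives the same grasp; the last joint's range is limited). The gripper opens to 85 mm and grips with 20 to 120 N. Pads are 22 mm wide; open, the fingers measure 114 mm over their backs; the gripper's body (76 mm by 85 mm) begins 54 mm behind the grasp point. The pads swing forward as they close: fully open they stand 13 mm farther back than shut.
Start: joints at [-1.297, 0.053, 1.613, -0, 1.476, -0.119], TCP at [0.239, -0.577, 0.242] pointing down, gripper open.
Joint ranges: [-3.01, 3.01], [-1.01, 2.22], [0.06, 2.58], [-1.02, 4.17], [0.09, 2.62], [-3.14, 3.14]. Speed limits (rad/s): [2.57, 2.57, 3.14, 3.14, 3.14, 3.14].

INTERFACE

Orientations are given as [roll, pitch, yaw] about the fixed x, y, z axes, in that order (R = Rz(yaw) Ry(pitch) Rx(roll)).
In Python, from plant import state, grab_frame, hand_in gives the robot as it stands.
- The arm moves only by the tool arm_command, never from a script. Its argument "motion" is a list of rows, each a list of 2 entries, a list of its own where there are three numbers: the shift along the tool's x, y, z in mm, then the turn, a rotation vector about the tool's x, y, z in degrees. A call has 1 to 5 rows; each row is the pose to reach, as a shift and turn from the pose commanded when the call began, along the tool's axes at that moment; what a row does not reach only later rows make up. A row lasts 1/12 s, in which the tool goes at most 41.7 mm and 7.16 degrees, less where a joint would pass 70% of its speed; a pose out of reach is approached as far as the arm can. A call with a gripper value outside its range is refused whole. "jaw" is the gripper command: -1 is shut, 1 is fully open, values between are in proportion, set as the call begins (left out, the last holds). The fingers move at their own pace and stop on an object; "grip_force" is the grip in N (left out, the last holds). Time passes only in rows, so rows that repeat a pose let the fingers close. It gives the time, the measured TCP pose, the force and the opening at its end, in the units of the state.
- state(): the state, without advancing time (a new reading comes with each control period).
- grab_frame(name): name is "side" or "top" or "wrist"; returns a dict with "pixels" (400x640x3 uint8, red, green, blue), "depth" (400x640 float32, m along the optical axis (not along the pixel's ray), 0 where there is no reading), "fx", "fy", "cx", "cy" (pixels), "extrinsics" (4x4, takes a point from world to camera coordinates). Camera axes: x right, y down, z forward; pixel columns grow to the right and rows downward; lengths in m; the calibration is good to about 2 mm. The wrist camera is an equidistant fisheye: a pixel r from the principal point sees the ray r / f radians off the axis. A picture is of the moment at which its call begins.
- hand_in(): hands the job in, once; it reports no verdict.
The state is a dict: "time": time; "qpos": joint angles; "dq": joint speeds; "effort": joint torques, N m; "eef_pos": TCP position; "tcp_rot": TCP orientation; "ft_force": force on the tool from outside, world axes, zero at the start; "moment": the same for the moment, N m; "grip_width": opening from 0.0 (shut) to 1.0 (fully open).
Only numpy, scipy, OpenCV 4.12 (cv2) and the standard library are available. Lean on these libraries where they do the work, as an engineer would, in place of code of your own. Each camera call takes 0.05 s, during which the arm holds its last target.

TASK

Load the washed things into the drying bay from its open front: first stand the tall white bottle upright on the back pad, under the fan hood, and let go of it; then set the small oblong brown pebble hide the right way up on the front pad. When both stand there, press the raised key of the bay's two-key bank (the one nearer the hood) fully down, so that the other key pops up. Leave the squat jar, the dish and everything else where they are.

Things in the scene. Friction and masses are not known exactly. Their poses are not given: they have to be found in the camera images.
- bay: Drying bay, fixed: steel deck 20 mm thick, own x -135 to +135 mm, y -180 to +100 mm; origin on the table. Own +x runs to its back, roughly to the robot's right; its open front (-x) faces the robot's left; own -y is the side near the robot. Two black rubber pads lie one behind the other along x, a fan hood hangs over the back one. A key bank (grey housing 120 x 62 mm, top at z 45 mm) is on its -y side.
- pad_back (a point): Centre of the top of the back pad (100 mm in x by 90 mm in y); axes as the bay. In the bay's frame at (50, 0, 23) mm. The hood's front edge passes 5 mm in front of the line straight above it, 202 mm higher.
- pad_front (a point): Centre of the top of the front pad (120 mm in x by 90 mm in y); axes as the bay. In the bay's frame at (-70, 0, 23) mm. Open above.
- hood_edge (a point): Middle of the lower front edge of the hood, an aluminium bar at bay x +45 to +125, y +-110, z 225 to 265 mm, on two 14 mm posts at x +115, y +-85 mm. Too low to come straight down on the back pad with a gripper, or to carry the bottle over a thing on the front pad: bring it in from the front (-x), low, with the tool leaning so that its body stays out in front of the hood.
- bottle: Tall white plastic bottle with a grey cap, standing, 0.18 kg (varies): 165 mm high in all, straight round body 58 mm in diameter from the foot up to 125 mm, then a shoulder, neck and cap 34 mm in diameter. Origin at the centre of its foot, own z up.
- hide: Small oblong brown ceramic pebble hide, a rounded block 95 mm long (own x) by 56 mm wide (own y) by 58 mm high, with a dark doorway drawn on its -x end (no opening), 0.25 kg (varies). Straight sides. Origin at the centre of its underside, own z up. At the start its x axis lies within about 30 degrees of 75 degrees clockwise (seen from above) from the world's x.
- key_run (a joint): Key nearer the hood (bay frame x -49, y -140 mm). 0 = up (start), 0.010 = fully down, metres. Linked with the other key: as one goes down the other comes up by as much. No spring: both stay where they are left; moving them takes about 3 N. Hard stop at the end of travel.
- key_run_top (a point): Centre of the top face of the key nearer the hood, a white cap 38 mm (bay x) by 44 mm (bay y); its top is 62 mm above the table while up, 52 mm when down.
- key_stop (a joint): Key nearer the bay's front (bay frame x -103, y -140 mm; same cap). 0 = down (start), -0.010 = fully up, metres.
- key_stop_top (a point): Centre of the top face of the key nearer the bay's front.
- jar: Bystander: squat white jar with a grey lid, 62 mm in diameter and 62 mm high, standing among the task's things. Origin at the centre of its foot.
- dish: Bystander: shallow white bowl, 100 mm in diameter and 28 mm high. Origin at the centre of its underside.

How it is judged:
By the outcome, as a careful person would: the job done as asked, in the order asked, and still so for the second after the job is handed in, with the robot touching nothing.
It also fails if it takes over 58 s, if anything falls off the work surface, if the arm or the gripper's body presses on something with over 40 N, if the wrist force passes 120 N, or if a joint passes its speed limit or range.

## Working session

There is one attempt and no reset: what is moved stays moved. The work goes in short steps, Python scripts to look and compute and a tool call to move; the robot and the scene stay as the last step left them, time stands still between calls to the robot, and variables do not carry over. Pictures are saved under pics/ and viewed, and the job is handed in when it is done.

Besides the shell and the picture viewer there is one more tool, called after "Request:" as name(argument=value, ...) on one line, values as JSON. arm_command: Moves the arm, as the interface text tells. Its arguments: {"type":"object","properties":{"motion":{"type":"array","items":{"type":"array"}},"jaw":{"type":"number"},"grip_force":{"type":"number"}},"required":["motion"]}

```bash
ls; mkdir -p pics; python3 - <<'E'
from plant import state, grab_frame
import cv2,numpy as np
print(state())
for n in ("side","top","wrist"):
    f=grab_frame(n); cv2.imwrite(f"pics/{n}0.png",f["pixels"][:,:,::-1]); np.savez(f"pics/{n}0.npz",**f)
    print(n,f["fx"],f["fy"],f["cx"],f["cy"],np.round(f["extrinsics"],3).tolist())
E
```

```text
pics
{'time': 0.0, 'qpos': array([-1.29699591e+00,  5.34115462e-02,  1.61427940e+00,  3.42908896e-05,
        1.47600958e+00, -1.18987151e-01]), 'dq': array([-1.27858039e-03,  1.68685693e-03,  7.05198967e-05, -5.16882226e-04,
       -9.73581059e-04, -3.67784113e-04]), 'effort': array([-2.49384408e-03, -3.93686485e+01, -3.70178998e+01, -2.30088754e-04,
        7.09865824e-03,  1.56256554e-07]), 'eef_pos': array([ 0.23908234, -0.57681914,  0.24103781]), 'tcp_rot': array([3.00641526, 1.56868817, 1.82840322]), 'ft_force': array([ 0.62046914, -0.03996758, -0.35588411]), 'moment': array([-0.00661736, -0.00404147, -0.00055758]), 'grip_width': 1.00537722073924}
side 459.76629516954137 459.76629516954137 312.1226940593364 203.9116425334546 [[-0.804, -0.594, -0.015, 0.501], [-0.452, 0.628, -0.634, 0.266], [0.386, -0.503, -0.773, 0.946], [0.0, 0.0, 0.0, 1.0]]
top 389.93182829340327 389.93182829340327 313.89919256231923 196.4120073867627 [[0.006, -1.0, -0.027, 0.102], [-0.999, -0.005, -0.034, 0.559], [0.034, 0.027, -0.999, 1.056], [0.0, 0.0, 0.0, 1.0]]
wrist 309.70691628693146 309.70691628693146 316.2482733473519 200.94760453127986 [[0.382, -0.924, -0.001, -0.624], [-0.89, -0.368, 0.269, -0.033], [-0.249, -0.102, -0.963, 0.379], [0.0, 0.0, 0.0, 1.0]]
```

View pics/top0.png

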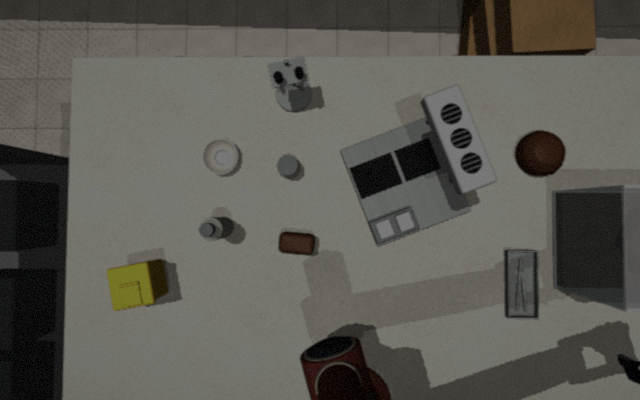

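View pics/side0.png

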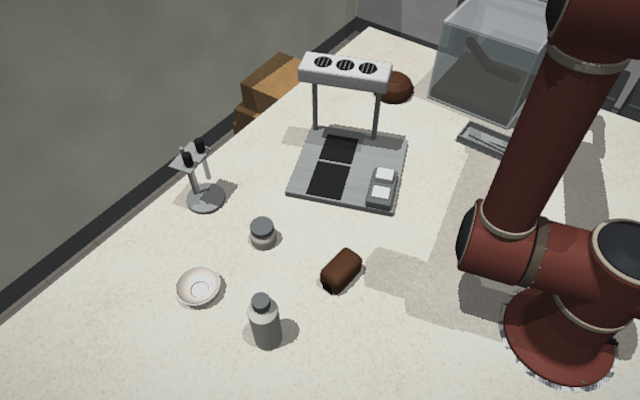

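View pics/wrist0.png

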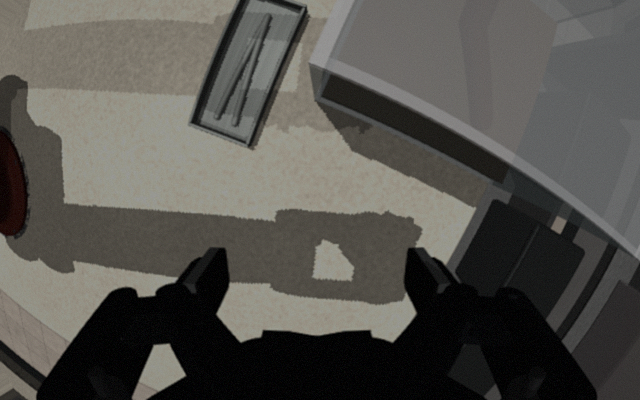

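```bash
cat > h.py <<'E'
import numpy as np,cv2
def cloud(f):
    d=f["depth"];v,u=np.mgrid[:400,:640]
    P=np.stack([(u-f["cx"])/f["fx"]*d,(v-f["cy"])/f["fy"]*d,d],-1)
    E=f["extrinsics"];W=(P-E[:3,3])@E[:3,:3]
    W[d==0]=np.nan
    return W
def proj(f,p):
    c=f["extrinsics"]@np.r_[p,1];return [f["fx"]*c[0]/c[2]+f["cx"],f["fy"]*c[1]/c[2]+f["cy"]]
E
python3 - <<'E'
from h import *
for n in("top","side"):
    f=np.load(f"pics/{n}0.npz");W=cloud(f);px=f["pixels"].astype(int)
    z=W[...,2]; 
    print(n,"table z",np.nanmedian(z[330:380,100:250]) if n=="top" else np.nanmedian(z[330:390,60:200]))
    reg={"bottle":((190,212,240,250),(238,285,290,355)),"hide":((270,225,325,262),(315,240,368,300)),"jar":((270,148,308,188),(245,212,282,255)),"dish":((198,135,246,182),(172,262,226,312)),"bay":((335,80,500,250),(280,45,412,215))}
    for k,r in reg.items():
        a=r[0] if n=="top" else r[1]
        S=W[a[1]:a[3],a[0]:a[2]].reshape(-1,3);S=S[S[:,2]>0.012]
        print(k,len(S),"min",S.min(0).round(3),"max",S.max(0).round(3))
        zm=S[:,2].max()
        T=S[S[:,2]>zm-0.012];print("   top",len(T),T[:,:2].mean(0).round(4),"mid",((T.min(0)+T.max(0))/2).round(4))
        if k=="hide":
            T=S[S[:,2]>0.045];r=cv2.minAreaRect(T[:,:2].astype(np.float32)*1000);print("   rect",r, np.percentile(T[:,2],[50,95]))
        if k=="bay":
            T=S[(S[:,2]>.21)];r=cv2.minAreaRect(T[:,:2].astype(np.float32)*1000);print("   hood",r, np.percentile(T[:,2],[5,50,95]))
            T=S[(S[:,2]>.013)&(S[:,2]<.03)];r=cv2.minAreaRect(T[:,:2].astype(np.float32)*1000);print("   deck",r)
            T=S[(S[:,2]>.035)&(S[:,2]<.07)];r=cv2.minAreaRect(T[:,:2].astype(np.float32)*1000);print("   keys",r,np.percentile(T[:,2],[5,50,95]))
E
```

```text
top table z -7.017162218557615e-05
bottle 657 min [0.446 0.327 0.013] max [0.502 0.383 0.169]
   top 165 [0.4741 0.3555] mid [0.4743 0.3554 0.1631]
hide 759 min [0.403 0.103 0.014] max [0.464 0.199 0.064]
   top 618 [0.4337 0.1512] mid [0.4336 0.1504 0.0585]
   rect ((433.4060974121094, 151.7579345703125), (94.58493041992188, 55.94076919555664), 85.25508117675781) [0.0561866  0.06006229]
jar 427 min [0.608 0.145 0.012] max [0.667 0.204 0.067]
   top 337 [0.6385 0.1753] mid [0.6387 0.1749 0.0618]
dish 641 min [0.617 0.314 0.012] max [0.716 0.411 0.033]
   top 301 [0.6691 0.3664] mid [0.6666 0.3623 0.0271]
bay 14200 min [ 0.428 -0.315  0.012] max [0.785 0.035 0.271]
   top 4013 [ 0.671  -0.2028] mid [ 0.6719 -0.204   0.2649]
   hood ((672.1776733398438, -203.1065673828125), (220.42379760742188, 80.64485168457031), 21.550487518310547) [0.24503748 0.26468441 0.26747228]
   deck ((604.09814453125, -139.1973114013672), (280.4125061035156, 271.4276428222656), 21.420379638671875)
   keys ((483.50518798828125, -105.47759246826172), (62.38067626953125, 120.58503723144531), 21.37935447692871) [
[... 466 characters left out ...]
0.665 0.205 0.067]
   top 386 [0.6363 0.1755] mid [0.6377 0.1745 0.0608]
dish 862 min [0.617 0.311 0.012] max [0.714 0.409 0.033]
   top 406 [0.6746 0.3568] mid [0.6656 0.3601 0.0272]
bay 11659 min [ 0.426 -0.55   0.012] max [0.788 0.035 0.271]
   top 1830 [ 0.6667 -0.2017] mid [ 0.6728 -0.2058  0.2652]
   hood ((670.9620361328125, -205.58326721191406), (219.22250366210938, 87.724609375), 21.986125946044922) [0.23275142 0.26363425 0.26699979]
   deck ((641.903076171875, -238.85513305664062), (279.9652099609375, 486.25250244140625), 21.384485244750977)
   keys ((652.8385009765625, -260.4759521484375), (256.0873718261719, 542.336669921875), 23.25721549987793) [0.03891531 0.04992159 0.06296587]
```

```bash
python3 - <<'E'
import cv2
i=cv2.imread("pics/top0.png");cv2.imwrite("pics/topz.png",cv2.resize(i[70:270,180:520],None,fx=2.3,fy=2.3,interpolation=cv2.INTER_CUBIC))
E
```

```text
(no output)
```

View pics/topz.png

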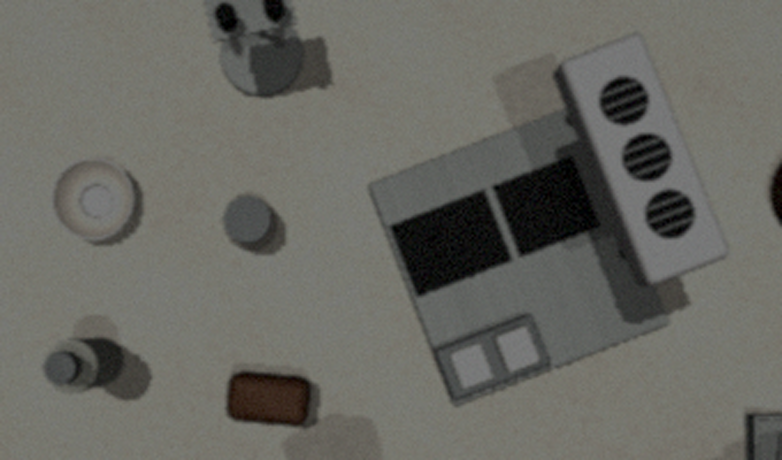

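```bash
cat >> h.py <<'E'
from scipy.spatial.transform import Rotation as Rot
import json
BO=np.array([.6413,-.1246,0]);PSI=np.radians(-68.6)
RB=Rot.from_euler('z',PSI).as_matrix()
def bay(p):return BO+RB@(np.array(p,float)/1000)
def st():
    from plant import state
    s=state()
    with open("log.jsonl","a") as f:f.write(json.dumps({k:np.asarray(v).tolist() for k,v in s.items()})+"\n")
    return s
def cur():
    s=st();return s,s["eef_pos"],Rot.from_euler('xyz',s["tcp_rot"]).as_matrix()
def tool(theta,az,flip=1):
    t=np.radians(theta);a=np.radians(az)
    x=np.array([np.sin(t)*np.cos(a),np.sin(t)*np.sin(a),-np.cos(t)])
    z=flip*np.array([-np.sin(a),np.cos(a),0]);return np.stack([x,np.cross(z,x),z],1)
def go(p,R,grasp=False):
    "p target of TCP (or grasp point if grasp)"
    s,p0,R0=cur();p=np.array(p,float)
    if grasp:p=p+R[:,0]*.008
    d=R0.T@(p-p0)*1000;r=Rot.from_matrix(R0.T@R).as_rotvec(degrees=True)
    print("t",round(s["time"],2),"q",s["qpos"].round(3).tolist(),"p",p0.round(4),"F",s["ft_force"].round(1),"g",round(s["grip_width"],3))
    print("  tool shift",d.round(1).tolist(),"turn",r.round(2).tolist(),"rows",round(max(np.linalg.norm(d)/41.7,np.linalg.norm(r)/7.16),1))
E
python3 - <<'E'
from h import *
s,p,R=cur();print(R.round(3));f=np.load("pics/wrist0.npz");E=f["extrinsics"];c=-E[:3,:3].T@E[:3,3];print("cam in tool",R.T@(c-p),"axes",(R.T@E[:3,:3].T).round(2))
for fl in(1,-1):
  for az in(-20,):
    go([.40,.10,.35],tool(0,az,fl)); go([.40,.10,.35],tool(70,az,fl))
print(bay([50,0,23]),bay([-70,0,23]),bay([-49,-140,62]))
E
```

```text
[[-0.     0.924  0.383]
 [ 0.002  0.383 -0.924]
 [-1.     0.    -0.002]]
cam in tool [-0.13227696  0.06922764 -0.00032251] axes [[-0.   -0.27  0.96]
 [-0.   -0.96 -0.27]
 [ 1.   -0.    0.  ]]
t 0.15 q [-1.297, 0.053, 1.614, 0.0, 1.476, -0.119] p [ 0.2391 -0.577   0.2413] F [-0.5  1.1  0.9] g 1.001
  tool shift [-107.7, 407.8, -564.0] turn [-137.5, -0.03, -0.11] rows 19.2
t 0.15 q [-1.297, 0.053, 1.614, 0.0, 1.476, -0.119] p [ 0.2391 -0.577   0.2413] F [-0.5  1.1  0.9] g 1.001
  tool shift [-107.7, 407.8, -564.0] turn [-116.3, -81.47, -31.77] rows 20.3
t 0.15 q [-1.297, 0.053, 1.614, 0.0, 1.476, -0.119] p [ 0.2391 -0.577   0.2413] F [-0.5  1.1  0.9] g 1.001
  tool shift [-107.7, 407.8, -564.0] turn [42.5, -0.09, 0.02] rows 16.9
t 0.15 q [-1.297, 0.053, 1.614, 0.0, 1.476, -0.119] p [ 0.2391 -0.577   0.2413] F [-0.5  1.1  0.9] g 1.001
  tool shift [-107.7, 407.8, -564.0] turn [36.94, -25.98, 66.62] rows 16.9
[ 0.65954384 -0.17115279  0.023     ] [ 0.61575863 -0.05942609  0.023     ] [ 0.49307322 -0.13006101  0.062     ]
```

```bash
python3 - <<'E'
from h import *
go([.40,-.1,.36],tool(0,-30,-1))
go([.37,.2,.30],tool(45,-10,-1))
E
```

```text
t 0.15 q [-1.297, 0.053, 1.614, 0.0, 1.476, -0.119] p [ 0.2391 -0.577   0.2413] F [-0.5  1.1  0.9] g 1.001
  tool shift [-118.0, 331.2, -379.2] turn [52.5, -0.09, 0.03] rows 12.4
t 0.15 q [-1.297, 0.053, 1.614, 0.0, 1.476, -0.119] p [ 0.2391 -0.577   0.2413] F [-0.5  1.1  0.9] g 1.001
  tool shift [-57.5, 418.3, -667.8] turn [30.76, -12.84, 43.78] rows 18.9
```

Request:
arm_command(motion=[[[-40, 5, -5], [0, 0, 0]], [[-80, 25, -25], [3, 0, 0]], [[-118, 55, -60], [8, 0, 0]], [[-118, 80, -90], [14, 0, 0]], [[-118, 105, -120], [20, 0, 0]]], jaw=1, grip_force=40)

```text
time: 0.57
eef_pos: [0.2861, -0.4409, 0.3626]
tcp_rot: [0.429, 1.565, -1.105]
ft_force: [0.9, -0.2, 0.1]
grip_width: 1.001
```

```bash
python3 - <<'E'
from h import *
go([.37,.2,.30],tool(45,-10,-1))
E
```

```text
t 0.57 q [-1.137, -0.232, 1.683, 0.0, 1.685, 0.397] p [ 0.2861 -0.4409  0.3626] F [ 0.9 -0.2  0.1] g 1.001
  tool shift [59.6, 107.5, -637.7] turn [11.6, -4.5, 44.67] rows 15.6
```

Request:
arm_command(motion=[[[0, 5, -41], [1, 0, 2]], [[0, 12, -81], [2, 0, 5]], [[0, 20, -121], [3, -1, 9]], [[0, 27, -161], [4, -1, 13]], [[0, 35, -201], [5, -2, 17]]])

```text
time: 0.98
eef_pos: [0.3119, -0.2372, 0.3585]
tcp_rot: [1.501, 1.269, -0.115]
ft_force: [-0.4, 0.5, 0.4]
grip_width: 1.002
```

```bash
python3 - <<'E'
from h import *
go([.37,.2,.30],tool(45,-10,-1))
E
```

```text
t 0.98 q [-1.005, -0.768, 2.069, 0.234, 1.645, 0.652] p [ 0.3119 -0.2372  0.3585] F [-0.4  0.5  0.4] g 1.002
  tool shift [58.1, 20.3, -440.6] turn [6.83, -2.74, 27.64] rows 10.7
```

```bash
cat >> h.py <<'E'
from scipy.optimize import least_squares
def fk(q,L,Rt=None):
    H,a,L1,b,L2,L3=L
    Rz=lambda t:Rot.from_euler('z',t).as_matrix();Ry=lambda t:Rot.from_euler('y',t).as_matrix()
    A=Rz(q[0]);p=np.array([0,0,H])+A@[a,0,0]
    A=A@Ry(q[1]);p=p+A@[0,0,L1]
    A=A@Ry(q[2]);p=p+A@[b,0,L2]
    A=A@Rz(q[3])@Ry(q[4]);p=p+A@[0,0,L3]
    A=A@Rz(q[5]) # tool x = A z ; at q6=0 tool z = ?
    return p,A
# tool axes in A frame: tool x = +Az; tool z = -Ax at q=down (Ax points inward) ; y=z x x
TA=np.stack([[0,0,1],np.cross([-1,0,0],[0,0,1]),[-1,0,0]],1)
def loadlog():
    D=[json.loads(l) for l in open("log.jsonl")];return D
def fit():
    D=loadlog()
    g=lambda L:np.concatenate([fk(d["qpos"],L)[0]-d["eef_pos"] for d in D])
    r=least_squares(g,[.3,0,.4,0,.4,.25]);return r.x,g(r.x)
E
python3 - <<'E'
from h import *
L,e=fit();print(L.round(4),abs(e).max())
for d in loadlog()[::4]+loadlog()[-1:]:
    p,A=fk(d["qpos"],L);print((A@TA).round(2).tolist(),Rot.from_euler('xyz',d["tcp_rot"]).as_matrix().round(2).tolist())
E
```

```text
[ 0.5719 -0.0459  0.5823  0.2665  0.6649  0.5832] 0.0713699768873525
[[-0.0, 0.92, 0.38], [0.0, 0.38, -0.92], [-1.0, 0.0, -0.0]] [[-0.0, 0.92, 0.38], [0.0, 0.38, -0.92], [-1.0, 0.0, -0.0]]
[[-0.0, 0.92, 0.38], [0.0, 0.38, -0.92], [-1.0, 0.0, -0.0]] [[-0.0, 0.92, 0.38], [0.0, 0.38, -0.92], [-1.0, 0.0, -0.0]]
[[0.3, 0.95, -0.05], [-0.03, -0.04, -1.0], [-0.95, 0.3, 0.02]] [[0.3, 0.95, -0.05], [-0.03, -0.04, -1.0], [-0.95, 0.3, 0.02]]
[[0.3, 0.95, -0.05], [-0.03, -0.04, -1.0], [-0.95, 0.3, 0.02]] [[0.3, 0.95, -0.05], [-0.03, -0.04, -1.0], [-0.95, 0.3, 0.02]]
```

```bash
sed -i 's/H,a,L1,b,L2,L3=L/H,a,L1,b,L2,L3,dy=L/; s/A@\[a,0,0\]/A@[a,dy,0]/; s/\[.3,0,.4,0,.4,.25\]/[.3,0,.4,0,.4,.25,.07]/' h.py
sed -i 's/r=least_squares(g,/r=least_squares(lambda L:np.r_[g(L),1e-4*(np.array(L)-[.3,0,.4,0,.4,.25,.07])],/; s/;return r.x,g(r.x)/,xtol=1e-12,ftol=1e-12);return r.x,g(r.x)/' h.py
python3 - <<'E'
from h import *
L,e=fit();print(L.round(4),abs(e).max())
E
```

```text
Traceback (most recent call last):
  File "h.py", line 50
    r=least_squares(lambda L:np.r_[g(L),1e-4*(np.array(L)-[.3,0,.4,0,.4,.25,.07])],[.3,0,.4,0,.4,.25,.07]),xtol=1e-12,ftol=1e-12);return r.x,g(r.x)
                                                                                                                                ^
SyntaxError: unmatched ')'
```

```bash
sed -i 's/,.07\]),xtol/,.07],xtol/' h.py
python3 - <<'E'
from h import *
L,e=fit();print(L.round(4),abs(e).max())
E
```

```text
[0.238  0.     0.4264 0.0957 0.6099 0.2685 0.0742] 9.340434536930786e-09
```

```bash
cat >> h.py <<'E'
LO=np.array([-3.01,-1.01,.06,-1.02,.09,-3.14]);HI=np.array([3.01,2.22,2.58,4.17,2.62,3.14])
def ik(p,R,q0,L,grasp=False):
    p=np.array(p,float)
    if grasp:p=p+R[:,0]*.008
    def g(q):
        x,A=fk(q,L);return np.r_[x-p,.2*Rot.from_matrix((A@TA).T@R).as_rotvec()]
    r=least_squares(g,np.clip(q0,LO+1e-3,HI-1e-3),bounds=(LO,HI));return r.x,np.linalg.norm(g(r.x))
E
python3 - <<'E'
from h import *
L,e=fit();q0=np.array(loadlog()[-1]["qpos"])
T=[("mid",[.42,.0,.35],(30,-20)),("mid2",[.40,.2,.30],(45,-10))]
for az in(0,20,-15): T+=[(f"pre{az}",[.474-.113*np.cos(np.radians(az)),.3555-.113*np.sin(np.radians(az)),.125],(70,az)),(f"grasp{az}",[.474,.3555,.085],(70,az)),(f"lift{az}",[.474,.3555,.23],(70,az))]
for x,z in((-200,200),(-200,115),(-100,115),(50,115),(50,112)):T+=[(f"pl{x},{z}",bay([x,0,z]),(70,-68.6))]
q=q0
for n,p,(th,az) in T:
    q,e=ik(p,tool(th,az,-1),q,L,True);print(n,q.round(2),round(e,4))
E
```

```text
mid [-0.1  -0.86  2.18 -0.13  1.31  1.82] 0.0
mid2 [ 0.58 -0.8   2.3  -0.58  1.09  2.45] 0.0
pre0 [ 0.93 -0.39  2.36 -1.02  0.77  3.09] 0.0669
grasp0 [ 0.7  -0.13  2.21 -1.02  0.54  3.  ] 0.0772
lift0 [ 0.74 -0.36  2.21 -1.02  0.65  2.9 ] 0.0446
pre20 [ 0.7  -0.63  2.58 -1.02  0.32  2.74] 0.0386
grasp20 [ 0.54 -0.23  2.35 -1.02  0.09  2.69] 0.0562
lift20 [ 0.59 -0.48  2.36 -1.02  0.21  2.68] 0.0166
pre-15 [ 1.02 -0.13  2.15 -1.02  1.05  3.14] 0.0799
grasp-15 [ 0.79  0.02  2.07 -1.02  0.86  3.14] 0.0815
lift-15 [ 0.83 -0.18  2.04 -1.02  1.    3.12] 0.054
pl-200,200 [ 0.34  0.02  1.9  -1.02  1.35  3.14] 0.0765
pl-200,115 [ 0.32  0.13  1.92 -1.    1.26  3.14] 0.0974
pl-100,115 [ 0.14  0.12  1.92 -1.02  1.12  3.14] 0.0851
pl50,115 [-0.1   0.2   1.83 -1.02  0.94  3.14] 0.0737
pl50,112 [-0.1   0.21  1.83 -1.02  0.94  3.14] 0.0743
```

```bash
python3 - <<'E'
from h import *
L,e=fit();
def best(p,th,az,fl):
    b=None
    for q0 in([0,.2,1.9,-.6,1,2],[0,.2,1.9,-.6,1,-1],[-.5,.2,1.8,3,1,0],[-.3,.2,1.9,3.6,1.5,-1],[-.3,.2,1.9,3.6,1.5,2]):
        q,e=ik(p,tool(th,az,fl),np.array(q0,float),L)
        if e<1e-3: 
            m=np.min(np.r_[q-LO,HI-q]);
            if b is None or m>b[0]:b=(m,q.round(2))
    return b
p=bay([50,0,110])
for th in(50,55,60,65,70):
  for az in(-68.6,-55,-45,-35,-25):
    for fl in(-1,1):
        b=best(p,th,az,fl)
        if b:print(th,az,fl,round(b[0],2),b[1])
E
```

```text
50 -35 -1 0.12 [-0.26  0.01  2.07 -0.9   0.34  2.68]
50 -35 1 0.12 [-0.26  0.01  2.07 -0.9   0.34 -0.47]
50 -25 -1 0.12 [-0.33 -0.02  2.11 -0.4   0.21  2.03]
50 -25 1 0.12 [-0.33 -0.02  2.11 -0.4   0.21 -1.11]
55 -25 -1 0.02 [-0.33 -0.02  2.14 -0.95  0.11  2.58]
55 -25 1 0.02 [-0.33 -0.02  2.14 -0.95  0.11 -0.56]
60 -25 -1 0.03 [-0.32 -0.01  2.17  4.11  0.12 -2.48]
60 -25 1 0.03 [-0.32 -0.01  2.17  4.11  0.12  0.66]
65 -25 -1 0.14 [-0.32  0.01  2.2   3.62  0.23 -1.99]
65 -25 1 0.14 [-0.32  0.01  2.2   3.62  0.23  1.15]
70 -35 -1 0.14 [-0.22  0.09  2.17  4.03  0.48 -2.26]
70 -35 1 0.14 [-0.22  0.09  2.17  4.03  0.48  0.88]
70 -25 -1 0.27 [-0.32  0.05  2.21  3.46  0.36 -1.83]
70 -25 1 0.27 [-0.32  0.05  2.21  3.46  0.36  1.31]
```

```bash
python3 - <<'E'
from h import *
go([.46,.0,.33],tool(40,-20,-1))
E
```

```text
t 0.98 q [-1.005, -0.768, 2.069, 0.234, 1.645, 0.652] p [ 0.3119 -0.2372  0.3585] F [-0.4  0.5  0.4] g 1.002
  tool shift [62.9, 123.2, -244.7] turn [15.75, -7.25, 22.4] rows 6.7
```

Request:
arm_command(motion=[[[8, 20, -35], [2, -1, 3]], [[18, 40, -70], [4, -2, 6]], [[28, 60, -105], [7, -3, 10]], [[38, 80, -140], [9, -4, 14]], [[48, 98, -178], [12, -5, 17]]])

```text
time: 1.4
eef_pos: [0.4243, -0.0716, 0.3385]
tcp_rot: [1.552, 0.975, -0.284]
ft_force: [0.5, 0.2, -0.5]
grip_width: 1.0
```

```bash
python3 - <<'E'
from h import *
s,p,R=cur();
L,e=fit();print(L.round(4),abs(e).max(),p,s["qpos"].round(3))
E
```

```text
[0.238  0.     0.4264 0.0957 0.6099 0.2685 0.0742] 7.116615574620511e-09 [ 0.4243154  -0.07164311  0.33850713] [-0.372 -0.932  2.236  0.052  1.244  1.463]
```

```bash
python3 - <<'E'
from h import *
L,e=fit();q0=np.array(loadlog()[-1]["qpos"]);
print("L",L.tolist())
for th,az in((50,-30),(48,-32),(45,-35),(45,-40),(50,-35),(45,-45)):
  q=np.array([-.3,0,2.1,-.6,.4,2.2])
  print(th,az)
  for x,z in((50,120),(50,140),(-30,125),(-100,125),(-180,130),(-180,200)):
    q,e=ik(bay([x,0,z]),tool(th,az,-1),q,L);print("  ",x,z,q.round(2),round(e,4))
for th,az in((50,30),(50,20),(50,10),(45,20)):
  q=np.array([.5,-.1,2.1,-.3,.5,2.])
  for p in ([.474,.3555,.095],[.474,.3555,.2],[.40,.32,.18],[.38,.32,.12]):
    q,e=ik(p,tool(th,az,-1),q,L);print(th,az,p,q.round(2),round(e,4))
E
```

```text
L [0.23799992312656731, 3.551451496774938e-08, 0.4263999397754433, 0.09569988223927026, 0.6098999569504028, 0.26849998338444186, 0.07420000056188034]
50 -30
   50 120 [-0.29 -0.03  2.09 -0.68  0.28  2.38] 0.0
   50 140 [-0.29 -0.06  2.08 -0.6   0.31  2.3 ] 0.0
   -30 125 [-0.15 -0.12  2.17 -0.85  0.38  2.63] 0.0
   -100 125 [-0.01 -0.18  2.22 -0.94  0.49  2.81] 0.0
   -180 130 [ 0.18 -0.21  2.24 -0.99  0.63  2.96] 0.0
   -180 200 [ 0.18 -0.33  2.2  -0.84  0.73  2.76] 0.0
48 -32
   50 120 [-0.28 -0.02  2.07 -0.65  0.34  2.38] 0.0
   50 140 [-0.28 -0.06  2.06 -0.59  0.37  2.31] 0.0
   -30 125 [-0.14 -0.11  2.15 -0.79  0.44  2.6 ] 0.0
   -100 125 [ 0.   -0.17  2.19 -0.88  0.54  2.77] 0.0
   -180 130 [ 0.18 -0.2   2.21 -0.93  0.67  2.93] 0.0
   -180 200 [ 0.18 -0.31  2.17 -0.8   0.77  2.75] 0.0
45 -35
   50 120 [-0.27 -0.01  2.03 -0.61  0.43  2.38] 0.0
   50 140 [-0.27 -0.04  2.03 -0.56  0.46  2.33] 0.0
   -30 125 [-0.13 -0.1   2.11 -0.72  0.52  2.58] 0.0
   -100 125 [ 0.01 -0.15  2.15 -0.8   0.61  2.74] 0.0
   -180 130 [ 0.18 -0.18  2.17 -0.85  0.73  2.9 ] 0.0
   -180 200 [ 0.18 -0.29  
[... 1400 characters left out ...]
4  0.48  2.13] 0.0
50 20 [0.4, 0.32, 0.18] [ 0.65 -0.66  2.44 -0.45  0.55  2.15] 0.0
50 20 [0.38, 0.32, 0.12] [ 0.69 -0.59  2.51 -0.62  0.45  2.37] 0.0
50 10 [0.474, 0.3555, 0.095] [ 0.69 -0.15  2.25 -1.02  0.45  2.89] 0.0019
50 10 [0.474, 0.3555, 0.2] [ 0.69 -0.34  2.21 -0.73  0.6   2.55] 0.0
50 10 [0.4, 0.32, 0.18] [ 0.75 -0.57  2.39 -0.73  0.67  2.58] 0.0
50 10 [0.38, 0.32, 0.12] [ 0.79 -0.49  2.45 -0.9   0.6   2.8 ] 0.0
45 20 [0.474, 0.3555, 0.095] [ 0.6  -0.2   2.26 -0.52  0.36  2.24] 0.0
45 20 [0.474, 0.3555, 0.2] [ 0.6  -0.38  2.2  -0.32  0.58  2.02] 0.0
45 20 [0.4, 0.32, 0.18] [ 0.63 -0.62  2.39 -0.34  0.64  2.05] 0.0
45 20 [0.38, 0.32, 0.12] [ 0.67 -0.57  2.47 -0.46  0.53  2.21] 0.0
```

```bash
python3 - <<'E'
from h import *
go([.40,.15,.28],tool(47,5,-1))
go([.397,.3275,.20],tool(48,20,-1))
E
```

```text
t 1.4 q [-0.372, -0.932, 2.236, 0.052, 1.244, 1.463] p [ 0.4243 -0.0716  0.3385] F [ 0.5  0.2 -0.5] g 1.0
  tool shift [0.5, -99.7, -207.9] turn [-15.13, 13.74, 12.85] rows 5.5
t 1.4 q [-0.372, -0.932, 2.236, 0.052, 1.244, 1.463] p [ 0.4243 -0.0716  0.3385] F [ 0.5  0.2 -0.5] g 1.0
  tool shift [37.2, -184.9, -379.0] turn [-26.36, 23.74, 13.62] rows 10.2
```

Request:
arm_command(motion=[[[0, -18, -37], [-3, 3, 2]], [[0, -37, -74], [-6, 5, 4]], [[0, -55, -111], [-9, 8, 7]], [[0, -73, -148], [-12, 11, 10]], [[0, -92, -185], [-15, 13, 12]]])

```text
time: 1.82
eef_pos: [0.4282, 0.1325, 0.2869]
tcp_rot: [1.556, 0.783, 0.068]
ft_force: [0.6, -0.4, 0.4]
grip_width: 0.998
```

```bash
python3 - <<'E'
from h import *
go([.397,.3275,.19],tool(48,20,-1))
E
```

```text
t 1.82 q [0.183, -1.01, 2.407, -0.1, 0.963, 1.695] p [0.4282 0.1325 0.2869] F [ 0.6 -0.4  0.4] g 0.998
  tool shift [55.6, -78.5, -197.8] turn [-10.26, 11.69, 2.93] rows 5.3
```

Request:
arm_command(motion=[[[12, -14, -38], [-2, 2, 0]], [[24, -29, -76], [-4, 4, 1]], [[35, -45, -114], [-6, 7, 1]], [[46, -62, -152], [-8, 9, 2]], [[55, -77, -190], [-10, 11, 3]]])

```text
time: 2.23
eef_pos: [0.3985, 0.3161, 0.1933]
tcp_rot: [1.565, 0.733, 0.333]
ft_force: [0.3, -0.9, 0.3]
grip_width: 1.0
```

```bash
python3 - <<'E'
from h import *
go([.4738,.3553,.098],tool(48,20,-1))
R=tool(48,20,-1);go(np.array([.4738,.3553,.098])-R[:,0]*.1,R)
E
```

```text
t 2.23 q [0.645, -0.674, 2.416, -0.4, 0.625, 2.108] p [0.3985 0.3161 0.1933] F [ 0.3 -0.9  0.3] g 1.0
  tool shift [126.2, -14.5, -12.5] turn [-0.27, 0.67, 0.0] rows 3.1
t 2.23 q [0.645, -0.674, 2.416, -0.4, 0.625, 2.108] p [0.3985 0.3161 0.1933] F [ 0.3 -0.9  0.3] g 1.0
  tool shift [26.2, -14.5, -11.3] turn [-0.27, 0.67, 0.0] rows 0.8
```

Request:
arm_command(motion=[[[15, -8, -4], [0, 0, 0]], [[20, -8, -4], [0, 0, 0]], [[20, -8, -4], [0, 0, 0]], [[20, -8, -4], [0, 0, 0]]])

```text
time: 2.57
eef_pos: [0.408, 0.3205, 0.1756]
tcp_rot: [1.564, 0.734, 0.328]
ft_force: [0.5, 0.2, 0.1]
grip_width: 0.999
```

```bash
python3 - <<'E'
from h import *
go([.4738,.3553,.098],tool(48,20,-1))
E
```

```text
t 2.57 q [0.641, -0.605, 2.408, -0.437, 0.571, 2.153] p [0.408  0.3205 0.1756] F [0.5 0.2 0.1] g 0.999
  tool shift [106.5, -8.3, -11.8] turn [-0.44, 0.9, 0.05] rows 2.6
```

Request:
arm_command(motion=[[[0, -8, -12], [0, 1, 0]], [[25, -8, -12], [0, 1, 0]], [[50, -8, -12], [0, 1, 0]], [[50, -8, -12], [0, 1, 0]], [[50, -8, -12], [0, 1, 0]]])

```text
time: 2.98
eef_pos: [0.4347, 0.3414, 0.1357]
tcp_rot: [1.58, 0.735, 0.349]
ft_force: [-0.5, 0.5, -0.1]
grip_width: 1.003
```

```bash
python3 - <<'E'
from h import *
from plant import grab_frame
go([.4738,.3553,.098],tool(48,20,-1))
f=grab_frame("wrist");cv2.imwrite("pics/w1.png",f["pixels"][:,:,::-1])
f=grab_frame("side");cv2.imwrite("pics/s1.png",f["pixels"][:,:,::-1])
E
```

```text
t 2.98 q [0.632, -0.413, 2.36, -0.519, 0.43, 2.251] p [0.4347 0.3414 0.1357] F [-0.5  0.5 -0.1] g 1.003
  tool shift [56.1, -0.2, 0.3] turn [-0.49, -0.02, 0.1] rows 1.3
```

View pics/w1.png

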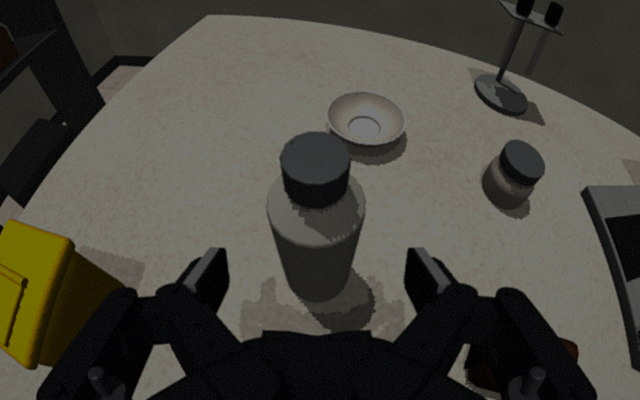

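View pics/s1.png

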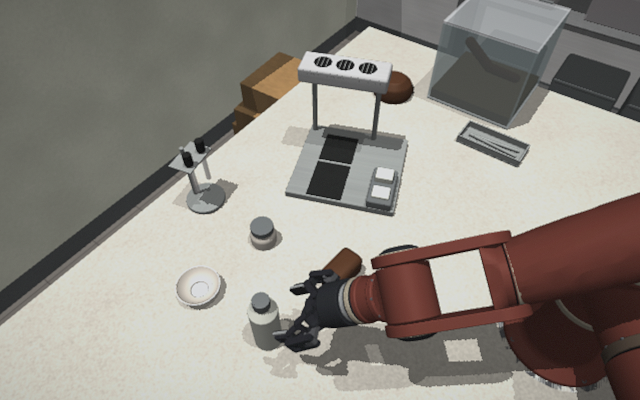

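Request:
arm_command(motion=[[[20, 0, 0], [0, 0, 0]], [[40, 0, 0], [0, 0, 0]], [[56, 0, 0], [0, 0, 0]], [[56, 0, 0], [0, 0, 0]], [[56, 0, 0], [0, 0, 0]]])

```text
time: 3.5
eef_pos: [0.473, 0.3569, 0.0995]
tcp_rot: [1.581, 0.732, 0.352]
ft_force: [-0.3, -0.2, 0.7]
grip_width: 1.001
```

Request:
arm_command(motion=[[[0, 0, 0], [0, 0, 0]], [[0, 0, 0], [0, 0, 0]], [[0, 0, 0], [0, 0, 0]], [[0, 0, 0], [0, 0, 0]], [[0, 0, 0], [0, 0, 0]]], jaw=-1, grip_force=40)

```text
time: 3.92
eef_pos: [0.4733, 0.3576, 0.1]
tcp_rot: [1.581, 0.731, 0.354]
ft_force: [-0.5, -2.6, 5.0]
grip_width: 0.658
```

```bash
python3 - <<'E'
from h import *
from plant import grab_frame
go([.4738,.3553,.098],tool(48,20,-1))
E
```

```text
t 3.92 q [0.606, -0.215, 2.284, -0.655, 0.31, 2.382] p [0.4733 0.3576 0.1   ] F [-0.5 -2.6  5. ] g 0.658
  tool shift [1.1, -1.7, 2.3] turn [-0.39, -0.2, -0.13] rows 0.1
```

Request:
arm_command(motion=[[[0, 0, 0], [0, 0, 0]], [[-7, 8, 0], [0, 0, 0]], [[-20, 22, 0], [0, 0, 0]], [[-36, 40, 0], [0, 0, 0]], [[-54, 60, 0], [0, 0, 0]]])

```text
time: 4.33
eef_pos: [0.4708, 0.3553, 0.1755]
tcp_rot: [1.579, 0.742, 0.352]
ft_force: [0.9, -0.2, -2.3]
grip_width: 0.662
```

```bash
python3 - <<'E'
from h import *
from plant import grab_frame
go([.474,.3555,.21],tool(48,20,-1))
f=grab_frame("wrist");cv2.imwrite("pics/w2.png",f["pixels"][:,:,::-1])
f=grab_frame("side");cv2.imwrite("pics/s2.png",f["pixels"][:,:,::-1]);np.savez("pics/s2.npz",**f)
E
```

```text
t 4.33 q [0.605, -0.367, 2.251, -0.412, 0.479, 2.122] p [0.4708 0.3553 0.1755] F [ 0.9 -0.2 -2.3] g 0.662
  tool shift [-21.1, 27.6, 0.7] turn [-0.35, -0.11, 0.49] rows 0.8
```

View pics/w2.png

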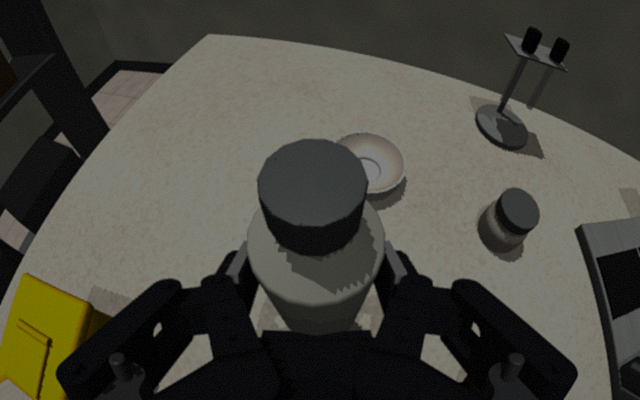

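View pics/s2.png

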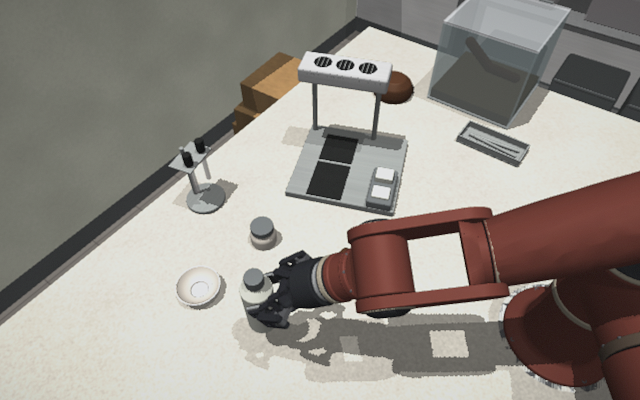

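```bash
python3 - <<'E'
from h import *
go([.525,.20,.215],tool(48,-6,-1))
p2=bay([-180,0,180]);go(p2,tool(48,-32,-1))
L,e=fit();q=np.array(loadlog()[-1]["qpos"])
for p,a in(([.525,.2,.215],-6),(p2,-32)):print(ik(p,tool(48,a,-1),q,L))
E
```

```text
t 4.43 q [0.605, -0.371, 2.244, -0.415, 0.474, 2.125] p [0.4745 0.358  0.1843] F [ 0.7  0.9 -1. ] g 0.661
  tool shift [-26.1, 20.0, 165.5] turn [16.85, -19.67, -0.27] rows 4.0
t 4.43 q [0.605, -0.371, 2.244, -0.415, 0.474, 2.125] p [0.4745 0.358  0.1843] F [ 0.7  0.9 -1. ] g 0.661
  tool shift [-8.3, -8.8, 330.7] turn [34.2, -39.03, -0.12] rows 7.9
(array([ 0.40530986, -0.45434025,  2.24511716, -0.61695527,  0.67781152,
        2.43374135]), np.float64(4.618914885495332e-09))
(array([ 0.17851161, -0.28520189,  2.18479683, -0.83128773,  0.74236793,
        2.79606651]), np.float64(3.733666161198832e-09))
```

Request:
arm_command(motion=[[[-8, 6, 15], [1, -1, 0]], [[-16, 12, 45], [4, -5, 0]], [[-22, 17, 80], [8, -9, 0]], [[-26, 20, 115], [12, -14, 0]], [[-27, 20, 150], [15, -18, 0]]])

```text
time: 4.85
eef_pos: [0.5171, 0.2116, 0.2092]
tcp_rot: [1.558, 0.735, -0.075]
ft_force: [0.8, 0.1, -2.4]
grip_width: 0.663
```

```bash
python3 - <<'E'
from h import *
go(bay([-180,0,190]),tool(48,-32,-1))
E
```

```text
t 4.85 q [0.427, -0.458, 2.257, -0.615, 0.668, 2.417] p [0.5171 0.2116 0.2092] F [ 0.8  0.1 -2.4] g 0.663
  tool shift [65.6, 31.2, 164.2] turn [19.29, -20.56, -0.03] rows 4.3
```

Request:
arm_command(motion=[[[13, 6, 34], [4, -4, 0]], [[27, 13, 68], [8, -8, 0]], [[42, 20, 102], [12, -13, 0]], [[54, 26, 130], [16, -17, 0]], [[64, 31, 148], [18, -19, 0]]])

```text
time: 5.27
eef_pos: [0.5757, 0.0587, 0.1884]
tcp_rot: [1.571, 0.736, -0.524]
ft_force: [-0.7, 0.8, -2.1]
grip_width: 0.66
```

```bash
python3 - <<'E'
from h import *
go(bay([-180,0,137]),tool(48,-32,-1))
E
```

```text
t 5.27 q [0.202, -0.297, 2.177, -0.808, 0.749, 2.762] p [0.5757 0.0587 0.1884] F [-0.7  0.8 -2.1] g 0.66
  tool shift [40.3, -32.9, 13.6] turn [1.31, -1.45, 0.16] rows 1.3
```

Request:
arm_command(motion=[[[12, -10, 6], [0, 0, 0]], [[26, -21, 8], [1, -1, 0]], [[37, -30, 8], [1, -1, 0]], [[37, -30, 8], [1, -1, 0]], [[37, -30, 8], [1, -1, 0]]])

```text
time: 5.68
eef_pos: [0.5774, 0.05, 0.1415]
tcp_rot: [1.571, 0.737, -0.543]
ft_force: [0.0, 0.1, -1.9]
grip_width: 0.663
```

```bash
python3 - <<'E'
from h import *
from plant import grab_frame
go(bay([-60,0,137]),tool(48,-32,-1))
go(bay([50,0,137]),tool(48,-32,-1))
f=grab_frame("top");cv2.imwrite("pics/t3.png",f["pixels"][70:270,180:520,::-1].repeat(2,0).repeat(2,1));np.savez("pics/t3.npz",**f)
f=grab_frame("side");cv2.imwrite("pics/s3.png",f["pixels"][:,:,::-1]);np.savez("pics/s3.npz",**f)
E
```

```text
t 5.68 q [0.188, -0.217, 2.201, -0.898, 0.684, 2.885] p [0.5774 0.05   0.1415] F [ 0.   0.1 -1.9] g 0.663
  tool shift [75.1, 62.1, 79.9] turn [0.56, -0.65, 0.21] rows 3.0
t 5.68 q [0.188, -0.217, 2.201, -0.898, 0.684, 2.885] p [0.5774 0.05   0.1415] F [ 0.   0.1 -1.9] g 0.663
  tool shift [139.8, 120.8, 146.8] turn [0.56, -0.65, 0.21] rows 5.7
```

View pics/s3.png

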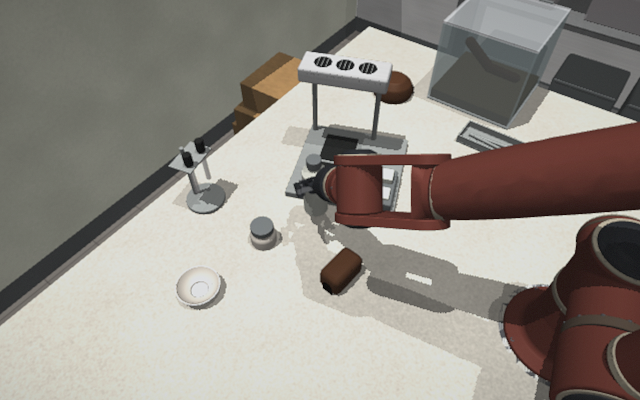

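View pics/t3.png

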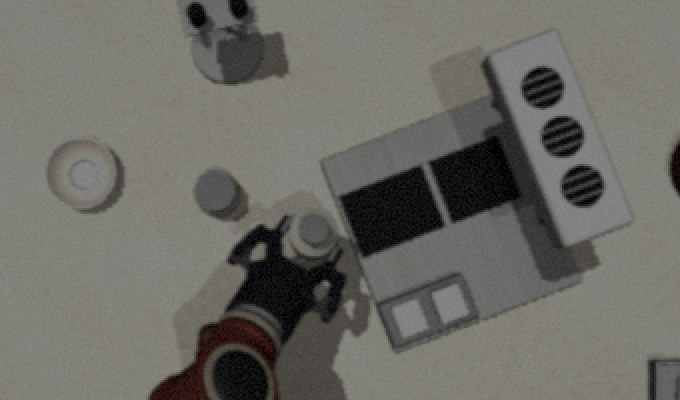

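Request:
arm_command(motion=[[[12, 10, 13], [0, 0, 0]], [[30, 26, 32], [0, 0, 0]], [[50, 43, 52], [0, -1, 0]], [[68, 58, 72], [0, -1, 0]], [[85, 73, 90], [0, -1, 0]]])

```text
time: 6.2
eef_pos: [0.6296, -0.0858, 0.1441]
tcp_rot: [1.561, 0.729, -0.562]
ft_force: [0.7, 0.5, -2.0]
grip_width: 0.659
```

```bash
python3 - <<'E'
from h import *
go(bay([50,0,135]),tool(48,-32,-1))
s,p,R=cur();print("bay",(RB.T@(p-BO)*1000).round(1))
E
```

```text
t 6.2 q [-0.116, -0.148, 2.14, -0.767, 0.481, 2.577] p [ 0.6296 -0.0858  0.1441] F [ 0.7  0.5 -2. ] g 0.659
  tool shift [58.8, 39.9, 56.6] turn [0.41, 0.16, -0.2] rows 2.2
bay [-40.4   3.2 144.1]
```

Request:
arm_command(motion=[[[18, 10, 15], [0, 0, 0]], [[34, 20, 30], [0, 0, 0]], [[46, 28, 42], [0, 0, 0]], [[50, 31, 48], [0, 0, 0]], [[50, 31, 48], [0, 0, 0]]])

```text
time: 6.62
eef_pos: [0.653, -0.1579, 0.1337]
tcp_rot: [1.56, 0.73, -0.566]
ft_force: [0.3, -0.2, -1.5]
grip_width: 0.664
```

```bash
python3 - <<'E'
from h import *
from plant import grab_frame
go(bay([50,0,126]),tool(48,-32,-1))
s,p,R=cur();print("bay",(RB.T@(p-BO)*1000).round(1))
f=grab_frame("side");cv2.imwrite("pics/s4.png",f["pixels"][20:270,200:520,::-1].repeat(2,0).repeat(2,1));np.savez("pics/s4.npz",**f)
f=grab_frame("wrist");cv2.imwrite("pics/w4.png",f["pixels"][:,:,::-1])
E
```

```text
t 6.62 q [-0.258, -0.063, 2.083, -0.656, 0.379, 2.391] p [ 0.653  -0.1579  0.1337] F [ 0.3 -0.2 -1.5] g 0.664
  tool shift [14.6, 2.6, 7.7] turn [0.33, 0.3, -0.16] rows 0.4
bay [ 35.3  -1.3 133.7]
```

View pics/s4.png

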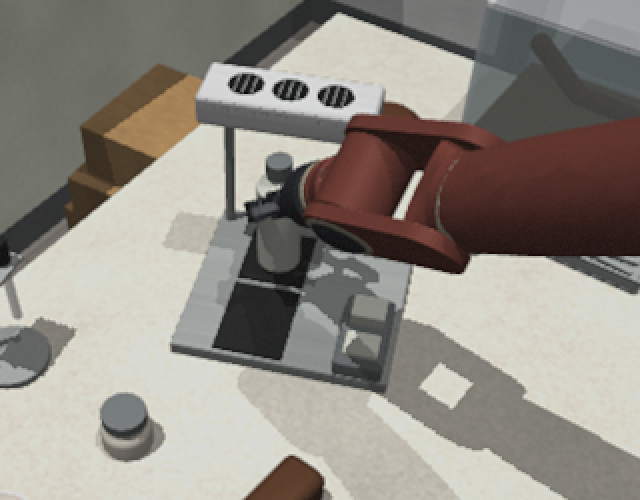

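View pics/w4.png

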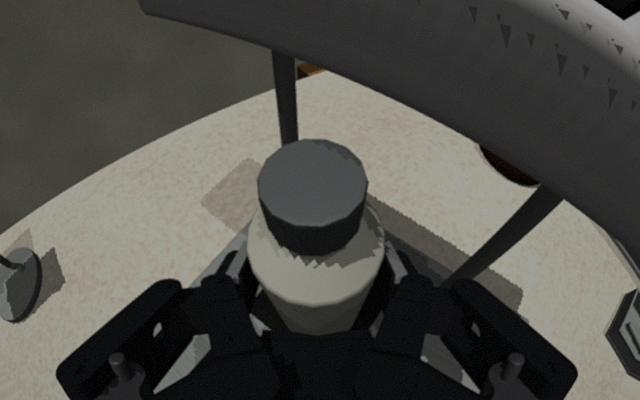

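Request:
arm_command(motion=[[[5, 4, 4], [0, 0, 0]], [[9, 7, 7], [0, 0, 0]], [[9, 7, 7], [0, 0, 0]], [[9, 7, 7], [0, 0, 0]]])

```text
time: 7.05
eef_pos: [0.6585, -0.1679, 0.1316]
tcp_rot: [1.56, 0.732, -0.563]
ft_force: [-0.5, 0.7, -2.2]
grip_width: 0.661
```

```bash
python3 - <<'E'
from h import *
go(bay([50,0,125]),tool(48,-32,-1))
s,p,R=cur();print("bay",(RB.T@(p-BO)*1000).round(1))
E
```

```text
t 7.05 q [-0.275, -0.044, 2.068, -0.631, 0.366, 2.354] p [ 0.6585 -0.1679  0.1316] F [-0.5  0.7 -2.2] g 0.661
  tool shift [6.3, -3.2, 2.2] turn [0.42, 0.19, -0.06] rows 0.2
bay [ 46.6   0.2 131.6]
```

Request:
arm_command(motion=[[[3, -1, 2], [0, 0, 0]], [[6, -4, 2], [0, 0, 0]], [[6, -4, 2], [0, 0, 0]], [[6, -4, 2], [0, 0, 0]]])

```text
time: 7.38
eef_pos: [0.6585, -0.1706, 0.1238]
tcp_rot: [1.56, 0.733, -0.563]
ft_force: [-0.4, -0.4, -1.6]
grip_width: 0.656
```

```bash
python3 - <<'E'
from h import *
go(bay([50,0,123]),tool(48,-32,-1))
s,p,R=cur();print("bay",(RB.T@(p-BO)*1000).round(1))
E
```

```text
t 7.38 q [-0.281, -0.03, 2.069, -0.646, 0.352, 2.368] p [ 0.6585 -0.1706  0.1238] F [-0.4 -0.4 -1.6] g 0.656
  tool shift [1.4, 0.2, -0.1] turn [0.43, 0.21, 0.0] rows 0.1
bay [ 49.1  -0.8 123.8]
```

Request:
arm_command(motion=[[[0.7, -0.7, 0], [0, 0, 0]], [[1.4, -1.5, 0], [0, 0, 0]], [[1.4, -1.5, 0], [0, 0, 0]]])

```text
time: 7.63
eef_pos: [0.6594, -0.171, 0.1235]
tcp_rot: [1.56, 0.731, -0.563]
ft_force: [-1.8, 0.7, 1.5]
grip_width: 0.663
```

Request:
arm_command(motion=[[[0, 0, 0], [0, 0, 0]], [[0, 0, 0], [0, 0, 0]], [[0, 0, 0], [0, 0, 0]], [[0, 0, 0], [0, 0, 0]]], jaw=1)

```text
time: 7.97
eef_pos: [0.6589, -0.1706, 0.1226]
tcp_rot: [1.561, 0.732, -0.563]
ft_force: [0.2, 0.0, -1.1]
grip_width: 0.996
```

```bash
python3 - <<'E'
from h import *
from plant import grab_frame
go(bay([-100,0,250]),tool(48,-32,-1))
s,p,R=cur();print("bay",(RB.T@(p-BO)*1000).round(1))
f=grab_frame("side");cv2.imwrite("pics/s5.png",f["pixels"][20:270,200:520,::-1].repeat(2,0).repeat(2,1));np.savez("pics/s5.npz",**f)
f=grab_frame("wrist");cv2.imwrite("pics/w5.png",f["pixels"][:,:,::-1])
E
```

```text
t 7.97 q [-0.281, -0.027, 2.069, -0.653, 0.348, 2.375] p [ 0.6589 -0.1706  0.1226] F [ 0.2  0.  -1.1] g 0.996
  tool shift [-174.4, 15.5, -88.7] turn [0.42, 0.18, -0.07] rows 4.7
bay [ 49.3  -0.4 122.6]
```

View pics/s5.png

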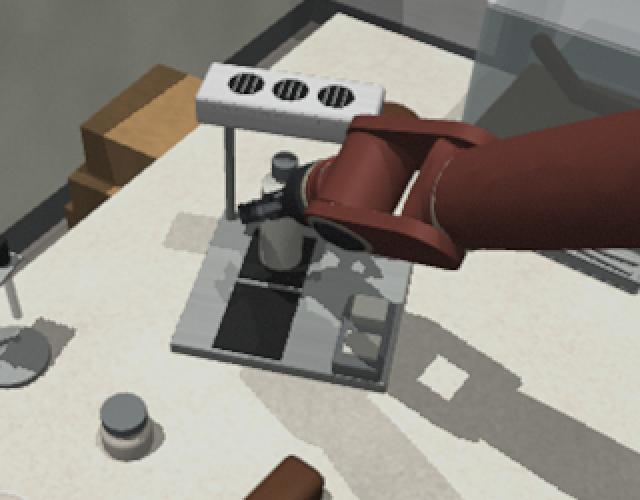

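View pics/w5.png

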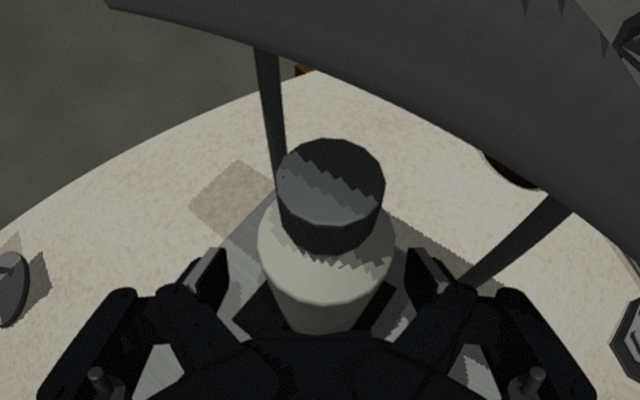

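Request:
arm_command(motion=[[[0, 0, 3], [0, 0, 0]], [[-15, 0, 3], [0, 0, 0]], [[-40, 0, 3], [0, 0, 0]], [[-75, 0, 3], [0, 0, 0]], [[-115, 0, 3], [0, 0, 0]]])

```text
time: 8.48
eef_pos: [0.5835, -0.1275, 0.1981]
tcp_rot: [1.559, 0.736, -0.565]
ft_force: [0.3, 1.2, 1.0]
grip_width: 1.0
```

```bash
python3 - <<'E'
from h import *
from plant import grab_frame
go([.50,.08,.28],tool(20,40,-1))
f=grab_frame("side");cv2.imwrite("pics/s6.png",f["pixels"][20:270,200:520,::-1].repeat(2,0).repeat(2,1));np.savez("pics/s6.npz",**f)
f=grab_frame("top");np.savez("pics/t6.npz",**f)
W=cloud(f);px=f["pixels"]
T=W[225:262,270:325].reshape(-1,3);T=T[(T[:,2]>.045)&(T[:,2]<.07)];print("hide",len(T),cv2.minAreaRect(T[:,:2].astype(np.float32)*1000))
f=np.load("pics/s6.npz");W=cloud(f).reshape(-1,3);B=(W-BO)@RB*1000
m=(B[:,0]>0)&(B[:,0]<100)&(abs(B[:,1])<50)&(B[:,2]>26)&(B[:,2]<195);B=B[m];print("bottle pts",len(B),"top",B[:,2].max())
for a,b in((30,50),(50,70),(70,90),(90,110),(110,130),(130,145),(165,195)):
    S=B[(B[:,2]>a)&(B[:,2]<b)]
    if len(S):print(a,b,len(S),S[:,:2].min(0).round(1),S[:,:2].max(0).round(1))
E
```

```text
t 8.48 q [-0.23, -0.363, 2.21, -0.492, 0.542, 2.219] p [ 0.5835 -0.1275  0.1981] F [0.3 1.2 1. ] g 1.0
  tool shift [-189.6, -59.6, -131.3] turn [-59.94, 40.83, -23.76] rows 10.7
hide 723 ((433.36187744140625, 151.35484313964844), (94.32600402832031, 54.93632507324219), 85.39616394042969)
bottle pts 910 top 191.28539823936174
30 50 110 [ 22.2 -32.9] [50.7 22.6]
50 70 117 [ 21.1 -33.9] [56.2 24.6]
70 90 121 [ 23.2 -33.1] [52.7 24. ]
90 110 114 [ 22.5 -32.4] [50.6 19.2]
110 130 54 [ 24.5 -28.5] [42.  20.3]
130 145 18 [28.5  6.8] [40.8 20.3]
165 195 176 [ 33.9 -21.2] [70.5 11.9]
```

View pics/s6.png

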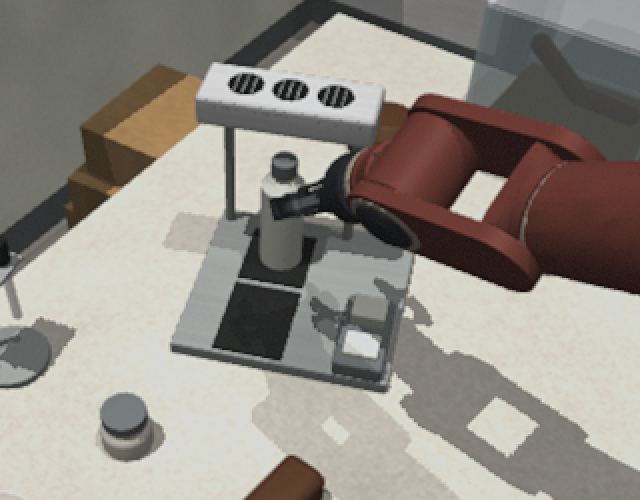

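```bash
python3 - <<'E'
from h import *
L,e=fit();q=np.array(loadlog()[-1]["qpos"])
R=tool(0,85,-1)
for p in([.50,.03,.26],[.45,.13,.2],[.4334,.1514,.15],[.4334,.1514,.035]):print(p,*ik(p,R,[0,-.3,2,0,1.3,.3],L))
q=ik([.50,.03,.26],tool(20,20,-1),q,L)[0];print(q)
go([.52,-.0,.27],tool(24,20,-1))
go([.45,.13,.2],R)
for p in(bay([-70,0,80]),bay([-70,0,160]),bay([-49,-140,120])):print(p,*ik(p,tool(0,111.4,-1),[0,-.3,2,0,1.3,-.3],L))
E
```

```text
[0.5, 0.03, 0.26] [-8.87526272e-02 -2.60724836e-01  1.87395936e+00  1.77648873e-13
  1.52835813e+00 -1.48616458e-03] 7.647164808525192e-13
[0.45, 0.13, 0.2] [ 1.22150983e-01 -3.08111731e-01  2.01205563e+00  6.12199470e-14
  1.43764875e+00  2.09417446e-01] 6.635830982467418e-14
[0.4334, 0.1514, 0.15] [ 1.73740066e-01 -2.86402792e-01  2.08075283e+00 -2.15927526e-10
  1.34724261e+00  2.61006529e-01] 6.240018585373873e-10
[0.4334, 0.1514, 0.035] [ 1.73740066e-01 -1.17392095e-01  2.15106648e+00 -8.27942290e-11
  1.10791827e+00  2.61006529e-01] 7.683829411208151e-11
[-0.1837339  -0.49355533  2.07338166  0.18332822  1.26286758  1.00865805]
t 8.58 q [-0.228, -0.376, 2.208, -0.493, 0.54, 2.22] p [ 0.5857 -0.1266  0.2077] F [ 1.1 -0.1  0.8] g 1.002
  tool shift [-133.3, -33.7, -72.9] turn [-41.87, 31.08, -22.97] rows 8.0
t 8.58 q [-0.228, -0.376, 2.208, -0.493, 0.54, 2.22] p [ 0.5857 -0.1266  0.2077] F [ 1.1 -0.1  0.8] g 1.002
  tool shift [-183.6, -170.5, -146.8] turn [-108.45, 49.3, -30.1] rows 17.2
[ 0.61575863 -0.05942609  0.08      ] [-2.16444742e-01  1.87225747e-01  1.75109197e+00  3.04395735e-11
  1.20327493e+00 -5.89945202e-01] 8.151452898038197e-11
[ 0.61575863 -0.05942609  0.16      ] [-2.16444742e-01  1.00437083e-01  1.70303151e+00 -3.32522848e-15
  1.33812406e+00 -5.89945202e-01] 4.165757735785079e-14
[ 0.49307322 -0.13006101  0.12      ] [-4.03928165e-01 -1.15604055e-01  1.98891001e+00  2.55204726e-09
  1.26828668e+00 -7.77428625e-01] 4.0803326948210025e-09
```

Request:
arm_command(motion=[[[-38, 0, 0], [0, 0, 0]], [[-75, 0, -10], [-3, 2, -2]], [[-100, -10, -30], [-8, 6, -4]], [[-120, -20, -50], [-13, 9, -7]], [[-133, -33, -72], [-18, 13, -9]]])

```text
time: 9.0
eef_pos: [0.5207, -0.0009, 0.2662]
tcp_rot: [1.478, 0.899, -0.239]
ft_force: [0.7, -0.5, -0.2]
grip_width: 1.001
```

```bash
python3 - <<'E'
from h import *
go([.46,.11,.25],tool(0,85,-1))
E
```

```text
t 9.0 q [-0.1, -0.644, 2.226, -0.111, 0.896, 1.657] p [ 0.5207 -0.0009  0.2662] F [ 0.7 -0.5 -0.2] g 1.001
  tool shift [-40.3, -67.9, -100.1] turn [-89.54, 33.84, -26.45] rows 13.9
```

Request:
arm_command(motion=[[[-4, -10, -15], [-6, 2, -2]], [[-10, -22, -32], [-12, 5, -4]], [[-16, -33, -50], [-18, 7, -6]], [[-22, -44, -66], [-24, 9, -7]], [[-27, -50, -75], [-31, 12, -9]]])

```text
time: 9.42
eef_pos: [0.4767, 0.0821, 0.2474]
tcp_rot: [1.198, 1.102, 0.061]
ft_force: [0.3, 0.1, -0.7]
grip_width: 0.998
```

```bash
python3 - <<'E'
from h import *
go([.44,.14,.21],tool(0,85,-1))
E
```

```text
t 9.42 q [0.001, -0.639, 2.206, 0.03, 1.107, 1.132] p [0.4767 0.0821 0.2474] F [ 0.3  0.1 -0.7] g 0.998
  tool shift [18.4, -21.4, -72.8] turn [-59.01, 21.97, -17.51] rows 9.1
```

Request:
arm_command(motion=[[[0, -4, -10], [-6, 2, -2]], [[2, -8, -22], [-13, 5, -4]], [[5, -12, -33], [-19, 7, -6]], [[8, -15, -44], [-25, 9, -7]], [[12, -18, -55], [-31, 12, -9]]])

```text
time: 9.83
eef_pos: [0.4479, 0.124, 0.221]
tcp_rot: [0.951, 1.338, 0.373]
ft_force: [0.6, 0.0, -0.1]
grip_width: 1.001
```

```bash
python3 - <<'E'
from h import *
go([.4334,.1514,.16],tool(0,85,-1))
E
```

```text
t 9.83 q [0.069, -0.508, 2.133, 0.072, 1.296, 0.636] p [0.4479 0.124  0.221 ] F [ 0.6  0.  -0.1] g 1.001
  tool shift [58.5, 3.7, -35.2] turn [-27.99, 10.24, -8.72] rows 4.3
```

Request:
arm_command(motion=[[[10, 1, -8], [-7, 2, -2]], [[22, 2, -16], [-13, 5, -4]], [[34, 3, -24], [-20, 7, -6]], [[46, 3, -30], [-26, 10, -8]], [[46, 3, -30], [-26, 10, -8]]])

```text
time: 10.25
eef_pos: [0.4343, 0.1472, 0.17]
tcp_rot: [1.596, 1.557, 1.473]
ft_force: [0.4, -0.3, -0.8]
grip_width: 1.001
```

```bash
python3 - <<'E'
from h import *
from plant import grab_frame
f=grab_frame("wrist");cv2.imwrite("pics/w7.png",f["pixels"][:,:,::-1])
go([.4334,.1514,.12],tool(0,85,-1))
go([.4334,.1514,.033],tool(0,85,-1))
E
```

```text
t 10.3 q [0.156, -0.315, 2.067, 0.014, 1.384, 0.28] p [0.4349 0.1469 0.1714] F [0.6 0.1 0.4] g 0.999
  tool shift [51.4, 3.5, -2.1] turn [-2.27, 0.17, -0.84] rows 1.2
t 10.3 q [0.156, -0.315, 2.067, 0.014, 1.384, 0.28] p [0.4349 0.1469 0.1714] F [0.6 0.1 0.4] g 0.999
  tool shift [138.4, 2.2, -2.4] turn [-2.27, 0.17, -0.84] rows 3.3
```

View pics/w7.png

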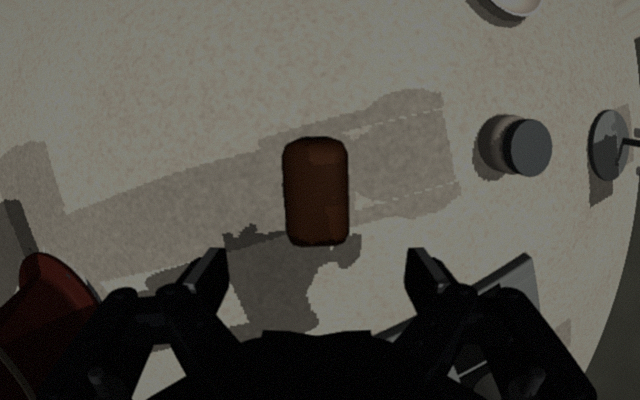

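```bash
python3 - <<'E'
import cv2,numpy as np
i=cv2.imread("pics/side0.png")[225:315,300:390];i=np.clip(i.astype(int)*2,0,255).astype(np.uint8)
cv2.imwrite("pics/hz.png",cv2.resize(i,None,fx=6,fy=6,interpolation=cv2.INTER_CUBIC))
E
```

```text
(no output)
```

View pics/hz.png

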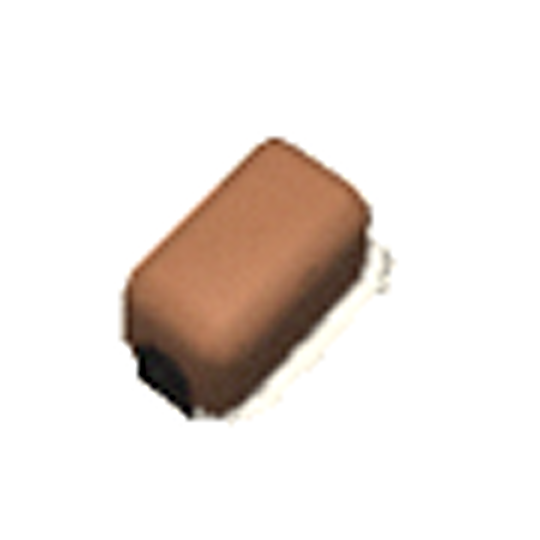

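Request:
arm_command(motion=[[[0, 3, -2], [-2, 0, -1]], [[30, 3, -2], [-2, 0, -1]], [[65, 3, -2], [-2, 0, -1]], [[90, 3, -2], [-2, 0, -1]], [[90, 3, -2], [-2, 0, -1]]])

```text
time: 10.72
eef_pos: [0.4306, 0.1505, 0.0789]
tcp_rot: [-1.791, 1.566, -1.883]
ft_force: [-1.1, -0.3, -0.9]
grip_width: 0.998
```

```bash
python3 - <<'E'
from h import *
go([.4334,.1514,.031],tool(0,85,-1))
E
```

```text
t 10.72 q [0.175, -0.198, 2.137, -0.004, 1.205, 0.269] p [0.4306 0.1505 0.0789] F [-1.1 -0.3 -0.9] g 0.998
  tool shift [47.9, 1.3, 2.7] turn [-0.29, -0.06, 0.25] rows 1.2
```

Request:
arm_command(motion=[[[8, 1, 3], [0, 0, 0]], [[30, 1, 3], [0, 0, 0]], [[48, 1, 3], [0, 0, 0]], [[48, 1, 3], [0, 0, 0]], [[48, 1, 3], [0, 0, 0]]])

```text
time: 11.13
eef_pos: [0.4389, 0.1521, 0.0369]
tcp_rot: [-0.184, 1.562, -0.276]
ft_force: [0.3, -0.6, 0.2]
grip_width: 1.0
```

Request:
arm_command(motion=[[[0, 0, 0], [0, 0, 0]], [[0, 0, 0], [0, 0, 0]], [[0, 0, 0], [0, 0, 0]], [[0, 0, 0], [0, 0, 0]], [[0, 0, 0], [0, 0, 0]]], jaw=-1, grip_force=50)

```text
time: 11.55
eef_pos: [0.4391, 0.1523, 0.0377]
tcp_rot: [-0.119, 1.562, -0.211]
ft_force: [-2.0, -0.2, 5.8]
grip_width: 0.645
```

```bash
python3 - <<'E'
from h import *
go([.4334,.1514,.031],tool(0,85,-1))
E
```

```text
t 11.55 q [0.176, -0.113, 2.142, -0.004, 1.104, 0.269] p [0.4391 0.1523 0.0377] F [-2.  -0.2  5.8] g 0.645
  tool shift [6.6, -1.4, -5.6] turn [-0.25, 0.52, 0.06] rows 0.2
```

Request:
arm_command(motion=[[[-5, 0, 0], [0, 0, 0]], [[-25, 0, 0], [0, 0, 0]], [[-55, 0, 0], [0, 0, 0]], [[-90, 0, 0], [0, 0, 0]], [[-120, 0, 0], [0, 0, 0]]])

```text
time: 11.97
eef_pos: [0.4367, 0.1522, 0.1572]
tcp_rot: [-0.254, 1.563, -0.346]
ft_force: [1.1, -0.3, -3.2]
grip_width: 0.65
```

```bash
python3 - <<'E'
from h import *
from plant import grab_frame
f=grab_frame("wrist");cv2.imwrite("pics/w8.png",f["pixels"][:,:,::-1])
f=grab_frame("side");cv2.imwrite("pics/s8.png",f["pixels"][:,:,::-1])
go(bay([-70,0,160]),tool(0,111.4,-1))
E
```

```text
t 12.07 q [0.177, -0.292, 2.064, -0.004, 1.351, 0.269] p [0.4409 0.153  0.1624] F [ 1.   0.3 -2.8] g 0.644
  tool shift [5.9, -195.6, 193.4] turn [-26.63, 1.11, 0.18] rows 6.6
```

View pics/w8.png

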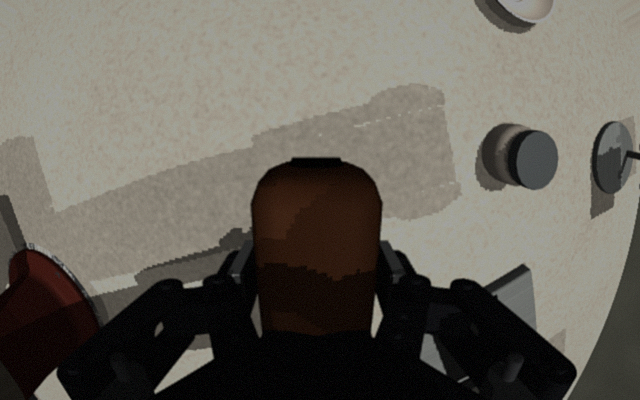

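View pics/s8.png

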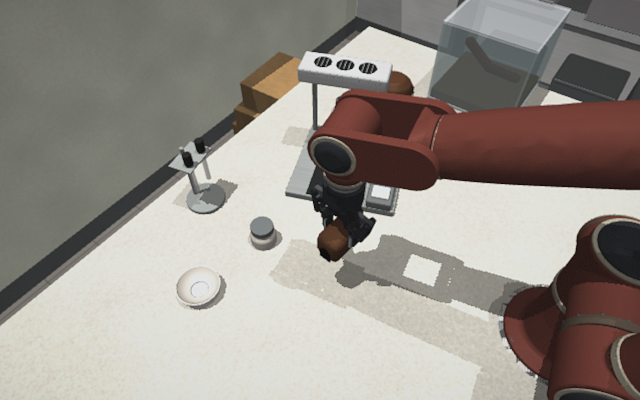

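Request:
arm_command(motion=[[[0, -15, 15], [-2, 0, 0]], [[1, -40, 40], [-6, 0, 0]], [[2, -67, 67], [-10, 0, 0]], [[3, -94, 94], [-14, 1, 0]], [[4, -120, 120], [-18, 1, 0]]])

```text
time: 12.48
eef_pos: [0.5458, 0.0203, 0.151]
tcp_rot: [-3.088, 1.558, -2.862]
ft_force: [0.8, 0.3, -2.6]
grip_width: 0.647
```

```bash
python3 - <<'E'
from h import *
go(bay([-70,0,140]),tool(0,111.4,-1))
E
```

```text
t 12.48 q [-0.097, -0.052, 1.875, -0.005, 1.332, -0.322] p [0.5458 0.0203 0.151 ] F [ 0.8  0.3 -2.6] g 0.647
  tool shift [10.4, -93.4, 50.4] turn [-8.44, -0.76, -0.02] rows 2.6
```

Request:
arm_command(motion=[[[2, -28, 15], [-3, 0, 0]], [[4, -55, 30], [-6, 0, 0]], [[6, -75, 41], [-8, 0, 0]], [[6, -84, 44], [-8, -1, 0]], [[6, -84, 44], [-8, -1, 0]]])

```text
time: 12.9
eef_pos: [0.6066, -0.052, 0.1445]
tcp_rot: [0.014, 1.566, 0.374]
ft_force: [0.3, 0.1, -3.5]
grip_width: 0.65
```

```bash
python3 - <<'E'
from h import *
from plant import grab_frame
go(bay([-70,0,75]),tool(0,111.4,-1))
f=grab_frame("top");cv2.imwrite("pics/t9.png",f["pixels"][70:270,180:520,::-1].repeat(2,0).repeat(2,1))
f=grab_frame("side");np.savez("pics/s9.npz",**f);cv2.imwrite("pics/s9.png",f["pixels"][20:270,200:520,::-1].repeat(2,0).repeat(2,1))
E
```

```text
t 12.9 q [-0.209, 0.091, 1.741, 0.003, 1.306, -0.569] p [ 0.6066 -0.052   0.1445] F [ 0.3  0.1 -3.5] g 0.65
  tool shift [69.5, -10.2, 5.6] turn [-0.81, 0.26, -0.0] rows 1.7
```

View pics/s9.png

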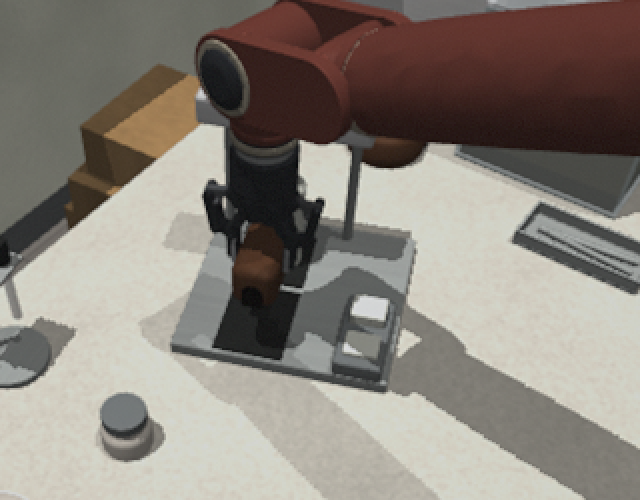

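Request:
arm_command(motion=[[[5, -8, 5], [-1, 0, 0]], [[30, -9, 5], [-1, 0, 0]], [[55, -9, 5], [-1, 0, 0]], [[68, -9, 5], [-1, 0, 0]], [[68, -9, 5], [-1, 0, 0]]])

```text
time: 13.42
eef_pos: [0.6119, -0.0555, 0.0735]
tcp_rot: [1.799, 1.567, 2.18]
ft_force: [-0.8, 1.1, -3.4]
grip_width: 0.644
```

```bash
python3 - <<'E'
from h import *
go(bay([-70,0,62]),tool(0,111.4,-1))
E
```

```text
t 13.42 q [-0.213, 0.188, 1.763, 0.003, 1.194, -0.595] p [ 0.6119 -0.0555  0.0735] F [-0.8  1.1 -3.4] g 0.644
  tool shift [11.5, -5.1, 2.2] turn [0.43, -0.05, -0.22] rows 0.3
```

Request:
arm_command(motion=[[[3, -4, 2], [0, 0, 0]], [[7, -5, 2], [0, 0, 0]], [[11, -5, 2], [0, 0, 0]], [[11, -5, 2], [0, 0, 0]]])

```text
time: 13.75
eef_pos: [0.6195, -0.061, 0.0677]
tcp_rot: [-0.211, 1.564, 0.169]
ft_force: [-0.3, 0.8, -2.7]
grip_width: 0.645
```

```bash
python3 - <<'E'
from h import *
s,p,R=cur();print("bay",(RB.T@(p-BO)*1000).round(1))
go(bay([-70,0,61]),tool(0,111.4,-1))
E
```

```text
bay [-67.2   2.9  67.7]
t 13.75 q [-0.219, 0.207, 1.751, 0.003, 1.177, -0.6] p [ 0.6195 -0.061   0.0677] F [-0.3  0.8 -2.7] g 0.645
  tool shift [6.7, 2.9, -3.0] turn [0.36, 0.39, 0.08] rows 0.2
```

Request:
arm_command(motion=[[[2, 0, 0], [0, 0, 0]], [[5, 0, 0], [0, 0, 0]], [[5, 0, 0], [0, 0, 0]]])

```text
time: 14.0
eef_pos: [0.6189, -0.0608, 0.062]
tcp_rot: [-0.132, 1.565, 0.248]
ft_force: [-0.2, -0.4, -3.4]
grip_width: 0.645
```

Request:
arm_command(motion=[[[1, 2, -2], [0, 0, 0]], [[2, 2, -2], [0, 0, 0]], [[2, 2, -2], [0, 0, 0]]])

```text
time: 14.25
eef_pos: [0.6165, -0.0596, 0.0607]
tcp_rot: [-0.156, 1.565, 0.224]
ft_force: [-1.4, 1.5, -0.6]
grip_width: 0.647
```

```bash
python3 - <<'E'
from h import *
s,p,R=cur();print("bay",(RB.T@(p-BO)*1000).round(1),s["ft_force"],s["moment"])
E
```

```text
bay [-69.6   0.6  60.7] [-1.35107664  1.45038047 -0.55982311] [0.10173821 0.29617352 0.05725724]
```

Contact begins (force rising by about 2.5 N). A hair lower, then release.

Request:
arm_command(motion=[[[0.7, 0, 0], [0, 0, 0]], [[0.7, 0, 0], [0, 0, 0]], [[0.7, 0, 0], [0, 0, 0]]])

```text
time: 14.5
eef_pos: [0.6165, -0.0596, 0.0607]
tcp_rot: [-0.132, 1.565, 0.248]
ft_force: [-3.9, 1.7, 4.7]
grip_width: 0.643
```

Request:
arm_command(motion=[[[0, 0, 0], [0, 0, 0]], [[0, 0, 0], [0, 0, 0]], [[0, 0, 0], [0, 0, 0]], [[0, 0, 0], [0, 0, 0]]], jaw=1)

```text
time: 14.83
eef_pos: [0.6169, -0.0598, 0.0598]
tcp_rot: [-0.221, 1.564, 0.159]
ft_force: [-0.3, -0.9, -0.8]
grip_width: 1.003
```

```bash
python3 - <<'E'
from h import *
from plant import grab_frame
s,p,R=cur();print("bay",(RB.T@(p-BO)*1000).round(1),s["ft_force"],s["grip_width"])
f=grab_frame("wrist");cv2.imwrite("pics/w10.png",f["pixels"][:,:,::-1])
go(bay([-70,0,160]),tool(0,111.4,-1))
E
```

```text
bay [-69.2   0.9  59.8] [-0.28803503 -0.86715303 -0.83720372] 1.0028175193436126
t 14.88 q [-0.218, 0.212, 1.761, 0.003, 1.163, -0.599] p [ 0.6168 -0.0598  0.0597] F [-0.4 -0.8  0.3] g 0.999
  tool shift [-100.3, 0.6, -0.2] turn [0.36, 0.38, 0.08] rows 2.4
```

View pics/w10.png

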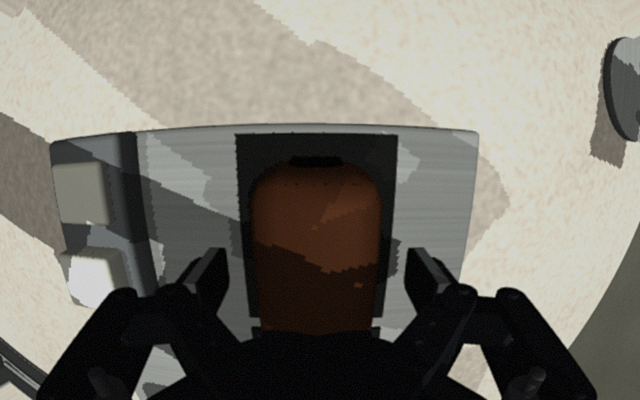

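Hide sits squarely on the front pad (block at columns 250–380, pad 237–397), with both fingers clear. Lift straight up.

Request:
arm_command(motion=[[[-15, 0, 0], [0, 0, 0]], [[-45, 0, 0], [0, 0, 0]], [[-80, 0, 0], [0, 0, 0]], [[-110, 0, 0], [0, 0, 0]], [[-125, 0, 0], [0, 0, 0]]])

```text
time: 15.3
eef_pos: [0.6178, -0.0603, 0.1898]
tcp_rot: [-0.397, 1.558, -0.018]
ft_force: [0.7, -0.3, 1.3]
grip_width: 1.0
```

```bash
python3 - <<'E'
from h import *
go(bay([-49,-140,170]),tool(0,111.4,-1))
go(bay([-49,-140,95]),tool(0,111.4,-1))
E
```

```text
t 15.3 q [-0.218, 0.072, 1.682, 0.003, 1.375, -0.599] p [ 0.6178 -0.0603  0.1898] F [ 0.7 -0.3  1.3] g 1.0
  tool shift [18.2, -18.4, -142.0] turn [0.36, 0.69, 0.29] rows 3.5
t 15.3 q [-0.218, 0.072, 1.682, 0.003, 1.375, -0.599] p [ 0.6178 -0.0603  0.1898] F [ 0.7 -0.3  1.3] g 1.0
  tool shift [93.2, -18.0, -142.8] turn [0.36, 0.69, 0.29] rows 4.1
```

Request:
arm_command(motion=[[[5, -4, -35], [0, 0, 0]], [[10, -9, -72], [0, 0, 0]], [[15, -14, -110], [0, 0, 0]], [[18, -18, -140], [0, 0, 0]], [[18, -18, -142], [0, 1, 0]]], jaw=-1, grip_force=60)

```text
time: 15.72
eef_pos: [0.4861, -0.1305, 0.1636]
tcp_rot: [3.086, 1.555, -2.82]
ft_force: [0.2, -0.1, -0.5]
grip_width: 0.303
```

```bash
python3 - <<'E'
from h import *
from plant import grab_frame
for n in("top","side"):
    f=grab_frame(n);np.savez(f"pics/{n}11.npz",**f);cv2.imwrite(f"pics/{n}11.png",f["pixels"][20:270,190:510,::-1].repeat(2,0).repeat(2,1))
f=np.load("pics/top11.npz");W=cloud(f).reshape(-1,3);B=(W-BO)@RB*1000
m=(B[:,0]>-135)&(B[:,0]<0)&(abs(B[:,1])<50)&(B[:,2]>70)&(B[:,2]<90);T=B[m];print("hide",len(T),np.percentile(T[:,2],[5,50,95]),cv2.minAreaRect(T[:,:2].astype(np.float32)))
f=np.load("pics/side11.npz");W=cloud(f).reshape(-1,3);B=(W-BO)@RB*1000
m=(B[:,0]>-135)&(B[:,0]<0)&(abs(B[:,1])<50)&(B[:,2]>70)&(B[:,2]<90);T=B[m];print("hide side",len(T),cv2.minAreaRect(T[:,:2].astype(np.float32)))
m=(B[:,0]>0)&(B[:,0]<100)&(abs(B[:,1])<50)&(B[:,2]>165)&(B[:,2]<195);T=B[m];print("cap",len(T),T.min(0),T.max(0))
go(bay([-49,-140,95]),tool(0,111.4,-1))
E
```

```text
hide 731 [72.51917951 79.50108807 83.09912674] ((-69.02953338623047, -1.0164012908935547), (93.7086181640625, 54.98408126831055), 0.636100172996521)
hide side 569 ((-68.59739685058594, -2.307445526123047), (54.34746170043945, 93.71613311767578), 89.83687591552734)
cap 175 [ 34.25479397 -21.12247651 166.02897282] [ 72.60451076  11.80455864 191.28241303]
t 15.82 q [-0.401, -0.168, 1.955, -0.009, 1.362, -0.777] p [ 0.4902 -0.1296  0.1657] F [1.7 0.1 0.4] g 0.111
  tool shift [70.6, -1.4, 3.2] turn [0.27, -0.62, 0.07] rows 1.7
```

View pics/side11.png

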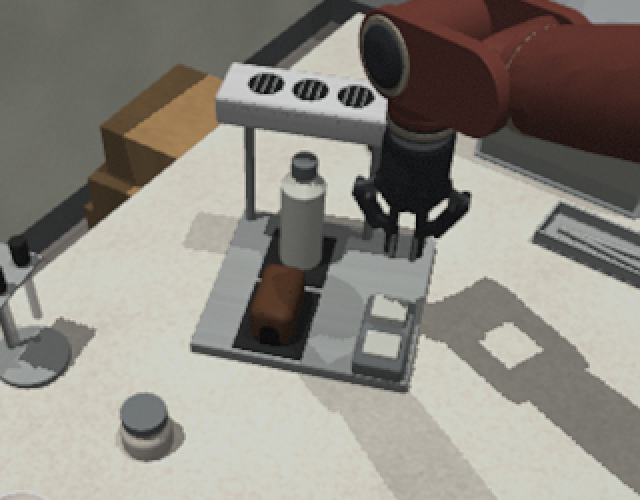

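View pics/top11.png

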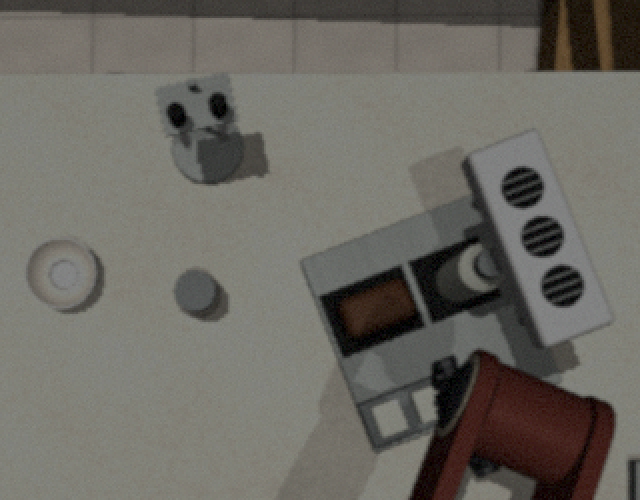

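Request:
arm_command(motion=[[[10, -1, 3], [0, 0, 0]], [[35, -1, 3], [0, 0, 0]], [[60, -1, 3], [0, 0, 0]], [[70, -1, 3], [0, 0, 0]], [[70, -1, 3], [0, 0, 0]]])

```text
time: 16.23
eef_pos: [0.4918, -0.128, 0.0921]
tcp_rot: [2.915, 1.555, -2.987]
ft_force: [0.1, 0.1, -0.3]
grip_width: -0.004
```

```bash
python3 - <<'E'
from h import *
s,p,R=cur();print("bay",(RB.T@(p-BO)*1000).round(1),s["ft_force"],s["grip_width"])
go(bay([-49,-140,64]),tool(0,111.4,-1))
E
```

```text
bay [ -51.4 -140.4   92.1] [ 0.09218987  0.12924092 -0.2909628 ] -0.004488631423686877
t 16.23 q [-0.397, -0.074, 2.001, -0.009, 1.228, -0.775] p [ 0.4918 -0.128   0.0921] F [ 0.1  0.1 -0.3] g -0.004
  tool shift [28.1, -2.5, 0.9] turn [0.43, -0.9, -0.2] rows 0.7
```

Request:
arm_command(motion=[[[6, -2, 1], [0, 0, 0]], [[13, -2, 1], [0, 0, 0]], [[18, -2, 1], [0, 0, 0]], [[23, -2, 1], [0, 0, 0]], [[25, -2, 1], [0, 0, 0]]])

```text
time: 16.65
eef_pos: [0.4952, -0.1312, 0.071]
tcp_rot: [-2.942, 1.561, -2.562]
ft_force: [1.0, -0.2, 2.5]
grip_width: 0.0
```

Request:
arm_command(motion=[[[1, 0, 0], [0, 0, 0]], [[2, 0, 0], [0, 0, 0]], [[3, 0, 0], [0, 0, 0]], [[3, 0, 0], [0, 0, 0]]])

```text
time: 16.98
eef_pos: [0.4952, -0.1312, 0.0682]
tcp_rot: [-2.923, 1.561, -2.543]
ft_force: [1.5, 0.3, 1.4]
grip_width: 0.002
```

Request:
arm_command(motion=[[[1, 0, 0], [0, 0, 0]], [[2, 0, 0], [0, 0, 0]], [[3, 0, 0], [0, 0, 0]], [[4, 0, 0], [0, 0, 0]], [[4, 0, 0], [0, 0, 0]]])

```text
time: 17.4
eef_pos: [0.4946, -0.1312, 0.0636]
tcp_rot: [-3.017, 1.56, -2.637]
ft_force: [1.9, -1.4, 2.9]
grip_width: 0.002
```

Request:
arm_command(motion=[[[1, 0, 0], [0, 0, 0]], [[2, 0, 0], [0, 0, 0]], [[2, 0, 0], [0, 0, 0]], [[2, 0, 0], [0, 0, 0]]])

```text
time: 17.73
eef_pos: [0.4947, -0.1312, 0.063]
tcp_rot: [-3.061, 1.559, -2.681]
ft_force: [-0.8, 0.4, 10.8]
grip_width: 0.0
```

Force jumps to 10.8 N at TCP 0.063 (tips at 0.052), which is the hard stop. One small extra push, then retreat and look.

Request:
arm_command(motion=[[[1, 0, 0], [0, 0, 0]], [[1, 0, 0], [0, 0, 0]], [[1, 0, 0], [0, 0, 0]]])

```text
time: 17.98
eef_pos: [0.4948, -0.1312, 0.0629]
tcp_rot: [-3.086, 1.559, -2.706]
ft_force: [-4.7, 2.3, 17.7]
grip_width: -0.001
```

Request:
arm_command(motion=[[[-10, 0, 0], [0, 0, 0]], [[-40, 0, 0], [0, 0, 0]], [[-80, 0, 0], [0, 0, 0]], [[-110, 0, -30], [0, 0, 0]], [[-120, 0, -70], [0, 0, 0]]])

```text
time: 18.4
eef_pos: [0.4327, -0.1569, 0.1862]
tcp_rot: [-2.52, 1.561, -2.136]
ft_force: [-0.3, -1.4, 1.1]
grip_width: -0.001
```

Request:
arm_command(motion=[[[-10, -25, -25], [0, 0, 0]], [[-20, -50, -30], [0, 0, 0]], [[-20, -80, -30], [0, 0, 0]], [[-20, -110, -30], [0, 0, 0]], [[-20, -110, -30], [0, 0, 0]]])

```text
time: 18.82
eef_pos: [0.4437, -0.2728, 0.2009]
tcp_rot: [-3.098, 1.557, -2.721]
ft_force: [0.1, 0.2, -0.3]
grip_width: 0.001
```

```bash
python3 - <<'E'
from h import *
from plant import grab_frame
s,p,R=cur();print(s["time"],p,s["ft_force"],s["qpos"].round(2))
for n in("top","side"):
    f=grab_frame(n);np.savez(f"pics/{n}12.npz",**f);cv2.imwrite(f"pics/{n}12.png",f["pixels"][20:320,190:510,::-1].repeat(2,0).repeat(2,1))
    W=cloud(f).reshape(-1,3);B=(W-BO)@RB*1000
    for k,x in(("run",-49),("stop",-103)):
        m=(abs(B[:,0]-x)<14)&(abs(B[:,1]+140)<16)&(B[:,2]<75)&(B[:,2]>30);print(n,k,m.sum(),np.median(B[m,2]).round(1))
    m=(B[:,0]>-135)&(B[:,0]<0)&(abs(B[:,1])<50)&(B[:,2]>70)&(B[:,2]<90);T=B[m];print("hide",len(T),cv2.minAreaRect(T[:,:2].astype(np.float32)))
    m=(B[:,0]>0)&(B[:,0]<100)&(abs(B[:,1])<50)&(B[:,2]>165)&(B[:,2]<195);T=B[m];print("cap",len(T),T.min(0) if len(T) else 0,T.max(0) if len(T) else 0)
E
```

```text
18.8167 [ 0.44369317 -0.27281421  0.20090425] [ 0.0637198   0.18110272 -0.27805848] [-0.69 -0.17  1.89 -0.01  1.42 -1.06]
top run 133 51.7
top stop 134 61.7
hide 736 ((-69.19685363769531, -0.54376220703125), (93.29951477050781, 55.04495620727539), 0.6945550441741943)
cap 169 [ 35.82047888 -19.7189509  168.30292449] [ 60.43395657  13.16554746 191.59349619]
side run 105 51.9
side stop 116 61.8
hide 574 ((-68.59132385253906, -2.253480911254883), (54.72561264038086, 93.09778594970703), 89.76441955566406)
cap 175 [ 33.81690809 -21.69287154 165.58199489] [ 71.75497516  11.14123517 191.3587011 ]
```

View pics/side12.png

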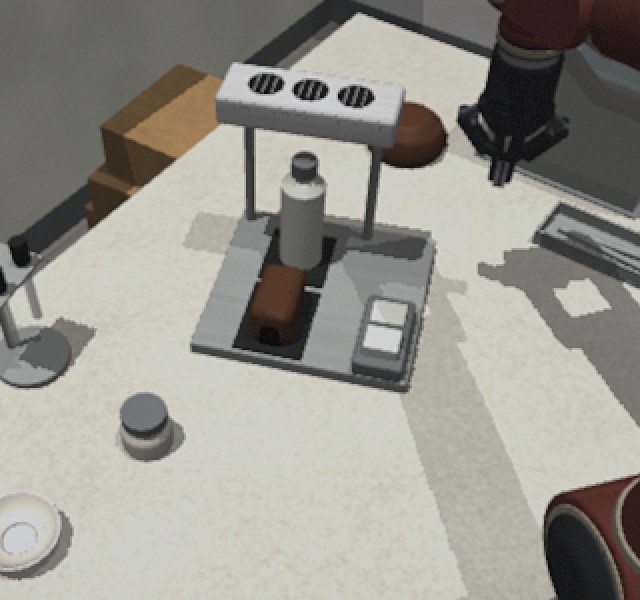

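View pics/top12.png

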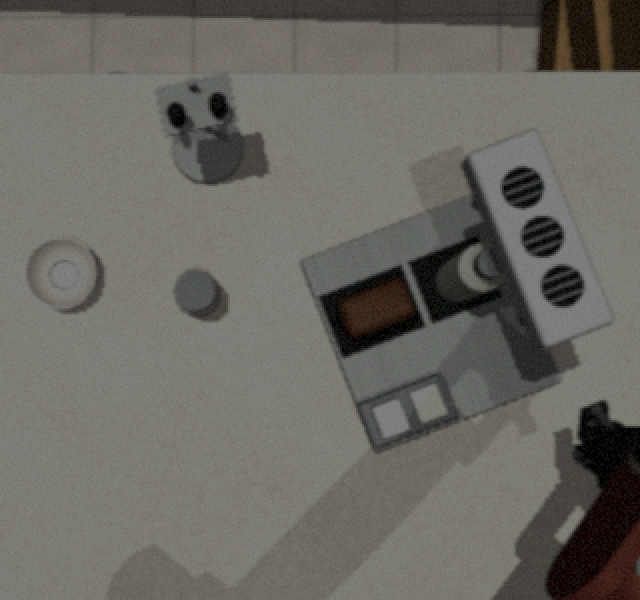

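```bash
python3 -c "
from plant import hand_in
print(hand_in())"
```

```text
the job is handed in; nothing more can be done
None
```

The job is handed in at about 19 s of the 58 s allowed. The bottle, hide and key were done in the order you asked; no verdict comes back from the hand-in.

- **Bottle:** I carried it in low from the front with the tool leaning. It stands upright on the back pad under the hood. From the depth image, its centre is at about bay (51, -5) mm.
- **Hide:** It stands the right way up on the front pad, with its doorway facing the open front. The two cameras put its centre at about bay (-69, -1) and (-69, -2) mm, within 1° of the bay's axis.
- **Keys:** I pressed the key nearer the hood to its hard stop, at 17.7 N. Its top now measures 52 mm and the other key's 62 mm in both cameras.
- **Everything else:** In the last images, the jar and dish stand where they were. The gripper is in free air at z 0.20 m, with the wrist force near zero.

No check failed. The measured tool position differed from the commanded one by a few millimetres while moving, so I corrected it from measurements. When released, the bottle sat about 3 mm off the gripper's centre line, still within the pad.

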